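# Knock the stuck pins out of the die block

### The arm

A 6-joint arm with a two-finger parallel gripper is mounted at the origin on the work surface. World frame = base frame: x ahead of the robot, y to its left, z up, the work surface at z = 0. Lengths are in m, angles in rad, forces in N, time in s.
With the tool pointing down it reaches from about 0.35 to 0.775 m from the base axis. Payload 7.3 kg.
Tool frame: the origin (TCP) lies on the mounting face of the last link; the fingertips stand 178 mm ahead of it and the grasp point (between the pads) lies 159 mm ahead of it (robot.tcp_to_tips is the distance from the TCP to the fingertips, in m); z points along the fingers, y is the direction in which the jaws open and shut (so a half turn about z gives the same grasp; the last joint's range is limited). The gripper opens to 92 mm and grips with 3 to 60 N. Pads are 19 mm wide; open, the fingers measure 130 mm over their backs; the gripper's body (75 mm by 190 mm) begins 47 mm behind the grasp point.
Start: joints at [-1.436, 0.342, 1.524, -0, 1.275, -0.146], TCP at [0.146, -0.504, 0.405] pointing down, gripper open.
Joint ranges: [-2.53, 2.53], [-0.77, 2.02], [0.04, 2.7], [-1, 4.14], [0.28, 2.66], [-3.11, 3.11]. Speed limits (rad/s): [2.57, 2.57, 3.14, 3.14, 3.14, 3.14].

### API

Orientations are given as [roll, pitch, yaw] about the fixed x, y, z axes, in that order (R = Rz(yaw) Ry(pitch) Rx(roll)).
In Python, from cell import robot, viewer gives the robot as it stands.
- The arm moves only by the shell command python3 -m creep 'ROWS' [OPENING] [FORCE]. ROWS is JSON, a list that holds one entry, the list of rows, each a list of 6 numbers: the shift along the world's x, y, z in mm, then the turn, a rotation vector about the world's x, y, z in degrees. A call has 1 to 5 rows; each row shifts and turns the pose as measured when the row begins; what a row does not reach is not made up. A row lasts 1/12 s, in which the tool goes at most 41.7 mm and 7.16 degrees, less where a joint would pass 70% of its speed; a pose out of reach is approached as far as the arm can. A call with a gripper value outside its range is refused whole. OPENING is the closure, from -1 (fully open) to 1 (shut), set as the call begins (- or left out, the last holds). The fingers move at their own pace and stop on an object; FORCE is the grip in N (left out, the last holds). Time passes only in rows, so rows that do not move let the fingers close. It gives the time, the measured TCP pose, the force and the opening at its end, in the units of the state.
- robot.observe(): the state, without advancing time (a new reading comes with each control period).
- viewer.read_camera(name): name is "scene" or "top"; returns the picture (420x560x3 uint8, blue, green, red); there is no depth.
- viewer.camera_model(name): a dict with "fx", "fy", "cx", "cy" (pixels), "pose" (4x4, takes a point from camera to world coordinates). Camera axes: x right, y up, looking along -z (the intrinsics and any distortion apply to the point x, -y, -z); pixel columns grow to the right and rows downward; lengths in m; the calibration is good to about 2 mm. A picture is of the moment at which its call begins. camera_model takes no time and is no camera call.
- robot.hand_in(): hands the job in, once; it reports no verdict.
The state is a dict: "time": time; "qpos": joint angles; "qvel": joint speeds; "joint_efforts": joint torques, N m; "tool_pos": TCP position; "tool_rot": TCP orientation; "contact_force": force on the tool from outside, world axes, zero at the start; "torque": the same for the moment, N m; "opening": finger opening in m.
Only numpy, scipy, OpenCV 4.12 (cv2) and the standard library are available. Lean on these libraries where they do the work, as an engineer would, in place of code of your own. Each camera call takes 0.05 s, during which the arm holds its last target. There are 200 camera calls.

### The job

Shut the catch drawer of the knock-out stand, press down and turn the knob a full stroke clockwise so that the keeper lets the pins go, then take the drift punch and drive every pin still stuck in the die block down and out into the drawer. When all are out, put the punch back upright in its wooden holder, press and turn the knob back to locked so that it springs up, and pull the drawer fully out with all the pins in it; leave the other things on the bench alone.

Things in the scene. Friction and masses are not known exactly. Their poses are not given: they have to be found in the camera images.
- knockout: Knock-out stand fixed to the bench: two legs carry a steel die block over a catch drawer. Origin on the bench under the middle of the row of holes; x from the drawer's front to the back, y along the row to the knob. Die block: x -32 to 32, y -112 to 112, z 87 to 127 mm; keeper bar below at z 62 to 69. The knob's pedestal: 100 mm square, centre x -60, y 178, top z 90 mm.
- hole0 (a point): Centre of the mouth of bore 0 (lowest y of the stand), on the die block's top. Six bores stand in a straight row, evenly 34 mm apart, bores 1 to 4 between bore 0 and bore 5. Each is 12 mm wide and goes 40 mm straight down through the block, with a 45 degree countersink 24 mm wide and 6 mm deep at the top.
- hole5 (a point): Same for bore 5, the last (highest y of the stand, nearest the knob).
- pin0: Steel pin stuck in bore 0, or absent (bore empty). 47 mm long: a 16 mm round head below the block, an 11 mm grooved shank in the bore. Origin at the head's lowest point, z to the tail, which is 8 to 10 mm below the block's top. It leaves only downwards: about 10 N overcomes a spring ball, then it drags; pushed to 45 mm below the block's top it drops. While locked, the keeper stops it at once.
- pin1: Same, for bore 1, or absent.
- pin2: Same, for bore 2, or absent.
- pin3: Same, for bore 3, or absent.
- pin4: Same, for bore 4, or absent.
- pin5: Same, for bore 5, or absent.
- punch: Drift punch, 128 mm long, 150 g: steel tip 6 mm thick, 62 mm long; brass guard disc, 30 mm wide (62 to 68 mm from the tip's end); round wooden handle widening from 14 mm (at 68 mm) to 23 mm (at 122 mm). Origin at the tip's end, z along it to the handle. Begins upright, tip down in the holder, its guard on the holder's top.
- stand: Wooden punch holder, loose, 76 x 76 mm, 75 mm high, 800 g; origin under its middle. A 20 mm hole, 70 mm deep, in the middle of its top.
- stand_mouth (a point): Centre of the mouth of the holder's hole, at its top, 75 mm above its underside.
- knob_press (a joint): How far the knob is pressed down, m: 0 up, 0.009 fully down; a spring pushes it up with 5 N (up) to 11 N (down).
- knob_turn (a joint): Turn of the knob, rad, clockwise from above: 0 locked (grip bar along the stand's x), 1.2 released. It turns only while pressed down more than 6 mm (press it fully); within 0.06 rad of either end it springs up and is caught there, in between it stays down. It moves the keeper bar from under the pins.
- knob_grip (a point): On the knob's axis, 9 mm below the top of its grip bar. The grip bar is 50 mm long, 16 mm thick and 34 mm high on a disc of 54 mm diameter; point x is along the bar and turns with it.
- drawer_box (a joint): How far the catch drawer is pulled out towards the stand's -x, m: 0 shut, 0.085 fully out. It slides with about 2 N. It is under the bores only when shut. Aluminium tray, inner floor 9 mm above the bench, walls 26 mm high, inside 139 mm (x) by 192 mm (y); its middle is 80 mm behind the pull plate.
- drawer_pull (a point): Middle of the drawer's upright pull plate, 15 mm below its top edge: the plate is 12 mm thick (along the stand's x), 44 mm wide, and reaches 67 mm above the bench; it stands 74 mm in front of the die block's front face when shut and moves with the drawer.
- mallet: Bystander: mallet 270 mm long lying on the bench. Leave alone.
- thread: Bystander: thread spool 40 mm wide, 50 mm high. Leave alone.
- gluepot: Bystander: jar 60 mm wide, 85 mm high. Leave alone.
- waxtin: Bystander: flat tin 68 mm wide, 22 mm high. Leave alone.
- weight: Bystander: steel weight 50 x 80 x 30 mm. Leave alone.
- edgeblock: Bystander: wooden burnishing block 35 x 100 x 28 mm. Leave alone.
Mind the look-alikes: they are no part of the job. What is shaped like the punch but blue is not meant. Leave any turquoise look-alike of the stand alone.

How it is judged:
On the way, in this order (a step that is already met when the one before it is completed fails the run):
1. the knob is pressed down while it is turned (value of joint knob_press above 0.005 m and value of joint knob_turn between 0.3 and 1 rad).
2. the drawer is shut and the knob turned to released (value of joint knob_turn above 1.1 rad and value of joint drawer_box below 0.012 m), for 0.1 s.
3. the punch pushes on a stuck pin ((contact force between punch and pin0 above 2 N or contact force between punch and pin1 above 2 N or contact force between punch and pin2 above 2 N or contact force between punch and pin3 above 2 N or contact force between punch and pin4 above 2 N or contact force between punch and pin5 above 2 N)).
4. every pin is down in the catch drawer (x of pin0 in the frame of drawer_pull between 0.004 and 0.155 m and y of pin0 in the frame of drawer_pull between -0.102 and 0.102 m and z of pin0 in the frame of drawer_pull between -0.053 and 0.002 m and x of pin1 in the frame of drawer_pull between 0.004 and 0.155 m and y of pin1 in the frame of drawer_pull between -0.102 and 0.102 m and z of pin1 in the frame of drawer_pull between -0.053 and 0.002 m and x of pin2 in the frame of drawer_pull between 0.004 and 0.155 m and y of pin2 in the frame of drawer_pull between -0.102 and 0.102 m and z of pin2 in the frame of drawer_pull between -0.053 and 0.002 m and x of pin3 in the frame of drawer_pull between 0.004 and 0.155 m and y of pin3 in the frame of drawer_pull between -0.102 and 0.102 m and z of pin3 in the frame of drawer_pull between -0.053 and 0.002 m and x of pin4 in the frame of drawer_pull between 0.004 and 0.155 m and y of pin4 in the frame of drawer_pull between -0.102 and 0.102 m and z of pin4 in the frame of drawer_pull between -0.053 and 0.002 m and x of pin5 in the frame of drawer_pull between 0.004 and 0.155 m and y of pin5 in the frame of drawer_pull between -0.102 and 0.102 m and z of pin5 in the frame of drawer_pull between -0.053 and 0.002 m), for 0.2 s.
At the end, for the whole second after the job is handed in: All pins at rest in the catch drawer; drawer out more than 70 mm; knob within 0.12 rad of locked and sprung up (under 2 mm down); punch tip down in the holder, within 0.15 rad of upright, guard within 5 mm of the holder's top; holder upright on the bench (all of step 4 and linear speed of each of pin0, pin1, pin2, pin3, pin4, pin5, punch below 0.03 m/s and value of joint drawer_box above 0.07 m and value of joint knob_turn below 0.12 rad and value of joint knob_press below 0.002 m and horizontal distance between punch and stand below 0.015 m and angle between punch's own z axis and vertical below 0.15 rad and z of punch in the frame of stand between 0.005 and 0.018 m and angle between stand's own z axis and vertical below 0.1 rad and height (world z) of stand below 0.01 m); the robot touches nothing.
It fails at once if another thing on the bench is disturbed (moved more than 30 mm) (distance of any of mallet, thread, gluepot, waxtin, weight, edgeblock from where it was at the start of the episode above 0.03 m).
Of pin0, pin1, pin2, pin3, pin4, pin5 only 4 to 6 are there at a start; the rules pass over those that are not, and their reading is None.
At some moment in a run one of stand may be knocked a few centimetres aside while the robot is not near it.
Once in a run the grip may slacken for a moment while it holds something.
It also fails if it takes over 200 s, if anything falls off the work surface, if the arm or the gripper's body presses on something with over 40 N, if the wrist force passes 120 N, or if a joint passes its speed limit or range.

## Working session

There is one attempt and no reset: what is moved stays moved. The work goes in short steps, Python scripts to look and compute and a shell command to move; the robot and the scene stay as the last step left them, time stands still between calls to the robot, and variables do not carry over. Pictures are saved under pics/ and viewed, about 12 in all and at most 16, crops included, and the job is handed in when it is done.

```bash
ls; mkdir -p pics; cat > h.py <<'E'
import cv2, numpy as np
from cell import robot, viewer
def cam(n): 
    m=viewer.camera_model(n); return m
def ray(n,u,v):
    m=cam(n); P=np.array(m["pose"]); d=np.array([(u-m["cx"])/m["fx"],-(v-m["cy"])/m["fy"],-1.]); return P[:3,3],P[:3,:3]@d
def onz(n,u,v,z):
    o,d=ray(n,u,v); return o+d*(z-o[2])/d[2]
def proj(n,p):
    m=cam(n);P=np.array(m["pose"]); q=P[:3,:3].T@(np.asarray(p,float)-P[:3,3]); return np.array([m["cx"]+m["fx"]*q[0]/-q[2], m["cy"]-m["fy"]*q[1]/-q[2]])
def two(a,b):
    o1,d1=ray("top",*a);o2,d2=ray("scene",*b)
    A=np.stack([d1,-d2],1);s=np.linalg.lstsq(A,o2-o1,rcond=None)[0]
    p,q=o1+d1*s[0],o2+d2*s[1]; return (p+q)/2,np.linalg.norm(p-q)
E
python3 - <<'E'
from h import *
for n in("top","scene"):
    cv2.imwrite(f"pics/{n}0.png",viewer.read_camera(n)); print({k:(np.round(v,3).tolist()) for k,v in cam(n).items()})
print(robot.observe())
E
```

```text
pics
{'fx': 504.875, 'fy': 504.875, 'cx': 281.916, 'cy': 206.571, 'pose': [[0.037, 0.978, -0.207, 0.205], [-0.999, 0.036, -0.007, -0.022], [0.001, 0.207, 0.978, 1.595], [0.0, 0.0, 0.0, 1.0]]}
{'fx': 433.596, 'fy': 433.596, 'cx': 285.965, 'cy': 215.134, 'pose': [[0.672, -0.455, 0.584, 1.09], [0.74, 0.405, -0.536, -0.557], [0.007, 0.793, 0.609, 0.729], [0.0, 0.0, 0.0, 1.0]]}
{'time': 0.1, 'qpos': array([-1.43600006e+00,  3.42667775e-01,  1.52490824e+00,  2.07535343e-05,
        1.27541537e+00, -1.46040299e-01]), 'qvel': array([ 4.03340645e-05, -3.55212921e-03, -2.86395066e-03, -2.79812560e-03,
        4.37577209e-04,  1.71305751e-03]), 'joint_efforts': array([ 1.77812974e-03, -4.32003558e+01, -2.44694853e+01,  7.19103031e-02,
        5.26375172e-02, -4.35712275e-05]), 'tool_pos': array([ 0.14549685, -0.50431598,  0.40411127]), 'tool_rot': array([-3.14021170e+00, -2.23181347e-04,  2.80830353e-01]), 'contact_force': array([0.50387279, 0.16190618, 0.64762026]), 'torque': array([-0.02321833,  0.00578895,  0.00975584]), 'opening': 0.09170357759818443}
```

View pics/top0.png

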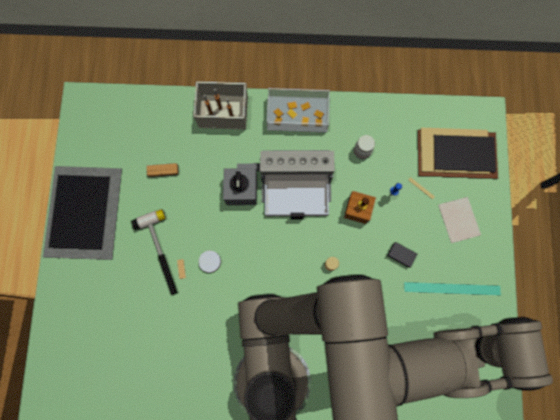

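View pics/scene0.png

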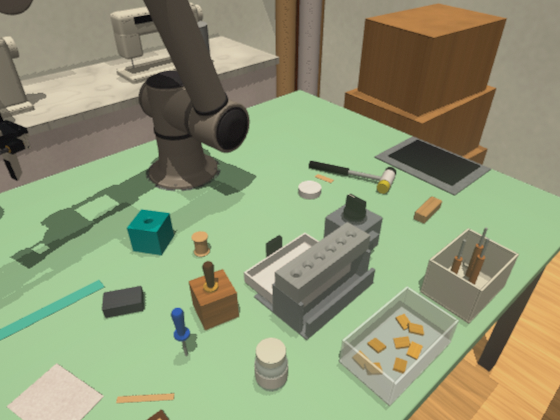

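The top view shows the knock-out stand at (296,165) with its drawer open towards the robot and pull plate at (297,215). The knob is at (238,184), the brown holder and wooden punch at (361,205), and the blue look-alike at (396,188). The turquoise block is at (151,231) in the scene view. One enlarged crop will confirm these.

```bash
python3 - <<'E'
from h import *
t=cv2.imread("pics/top0.png")[140:230,215:415];s=cv2.imread("pics/scene0.png")[180:340,170:400]
a=cv2.resize(t,(644,290),interpolation=cv2.INTER_CUBIC);b=cv2.resize(s,(431,300),interpolation=cv2.INTER_CUBIC)
t2=cv2.resize(cv2.imread("pics/top0.png")[148:182,255:338],(369,151),interpolation=cv2.INTER_CUBIC)
c=np.zeros((592,800,3),np.uint8);c[:290,:644]=a;c[291:591,:431]=b;c[291:442,431:800]=t2;cv2.imwrite("pics/c1.png",c)
E
```

```text
(no output)
```

View pics/c1.png

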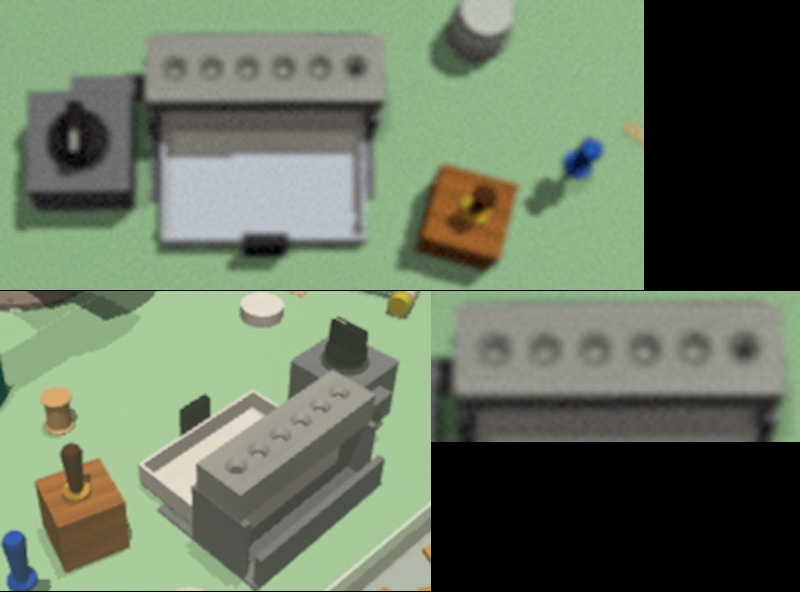

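Confirmed: the punch is the wooden-handled one with the brass guard, in the brown holder at top (361,205). The blue one is free-standing and the turquoise block is elsewhere. Bore 0 (rightmost) looks darker than the others, so it may be empty. Next I measure positions.

```bash
cat > meas.py <<'E'
from h import *
from itertools import product
def cents(mask,off,k,amin=3):
    n,l,st,c=cv2.connectedComponentsWithStats(mask.astype(np.uint8)); return sorted([(int(st[i,4]),(c[i]/k+np.array(off)).round(2).tolist()) for i in range(1,n) if st[i,4]>=amin*k*k],reverse=True)
def crop(im,x0,x1,y0,y1,k=6):
    return cv2.warpAffine(im,np.float32([[k,0,-k*x0],[0,k,-k*y0]]),((x1-x0)*k,(y1-y0)*k),flags=cv2.INTER_CUBIC)
E
python3 - <<'E'
from meas import *
t=cv2.imread("pics/top0.png");s=cv2.imread("pics/scene0.png")
g=cv2.cvtColor(crop(t,262,332,154,168),cv2.COLOR_BGR2GRAY).astype(int)
print("holes",[c for c in cents(g<cv2.medianBlur(g.astype(np.uint8),0+121)-14,(262,154),6,6)])
gs=cv2.cvtColor(crop(s,280,372,222,290),cv2.COLOR_BGR2GRAY)
bh=cv2.morphologyEx(gs,cv2.MORPH_BLACKHAT,cv2.getStructuringElement(cv2.MORPH_ELLIPSE,(85,85)))
print("sholes",cents(bh>30,(280,222),6,8))
for n,im,box in(("top",t,(340,380,190,225)),("scene",s,(185,245,255,330))):
    h=cv2.cvtColor(crop(im,*box),cv2.COLOR_BGR2HSV); H,S,V=h[...,0],h[...,1],h[...,2]
    print(n,"brown",cents((H<19)&(S>120)&(V>90),box[::2],6,20)[:2],"yel",cents((H>=20)&(H<33)&(S>140)&(V>110),box[::2],6,3)[:2],"dark",cents((H<22)&(V<85)&(S>60),box[::2],6,8)[:3])
b=(280,315,205,225);g=cv2.cvtColor(crop(t,*b),cv2.COLOR_BGR2GRAY);print("pull",cents(g<55,b[::2],6,10))
b=(222,256,166,206);g=cv2.cvtColor(crop(t,*b),cv2.COLOR_BGR2GRAY);print("knob",cents(g<50,b[::2],6,10))
a=np.vstack([crop(t,222,256,166,206,10)[:400],crop(t,280,314,205,225,10)]);a2=crop(s,330,385,185,245,10);
c=np.zeros((600,800,3),np.uint8);c[:,:340]=a;c[:600,345:800]=a2[:,:455];cv2.imwrite("pics/c2.png",c)
E
```

```text
holes [(1905, [325.07, 160.29]), (1776, [268.89, 160.53]), (1730, [302.71, 160.49]), (1683, [291.47, 160.42]), (1673, [313.96, 160.26]), (1628, [280.3, 160.54])]
sholes [(10113, [296.96, 244.1]), (6244, [363.81, 283.19]), (4992, [329.54, 228.09]), (3647, [341.25, 280.61]), (3294, [367.24, 243.79]), (1233, [355.8, 223.14]), (1020, [295.68, 275.04]), (1002, [281.02, 241.73]), (971, [368.95, 229.53]), (683, [297.9, 288.48]), (633, [307.68, 265.79]), (555, [331.02, 249.75]), (521, [319.83, 257.56]), (503, [350.86, 235.12]), (487, [340.87, 242.45])]
top brown [(16908, [359.77, 205.63])] yel [(585, [364.3, 207.03]), (481, [359.31, 202.15])] dark [(3410, [354.65, 217.36]), (1307, [364.3, 201.79]), (506, [357.2, 208.75])]
scene brown [(60325, [215.31, 299.5]), (1091, [207.31, 264.22])] yel [(120, [204.93, 288.0])] dark [(1825, [207.5, 270.76])]
pull [(2586, [296.69, 216.29])]
knob [(8350, [238.63, 182.69]), (4853, [240.28, 201.94])]
```

View pics/c2.png

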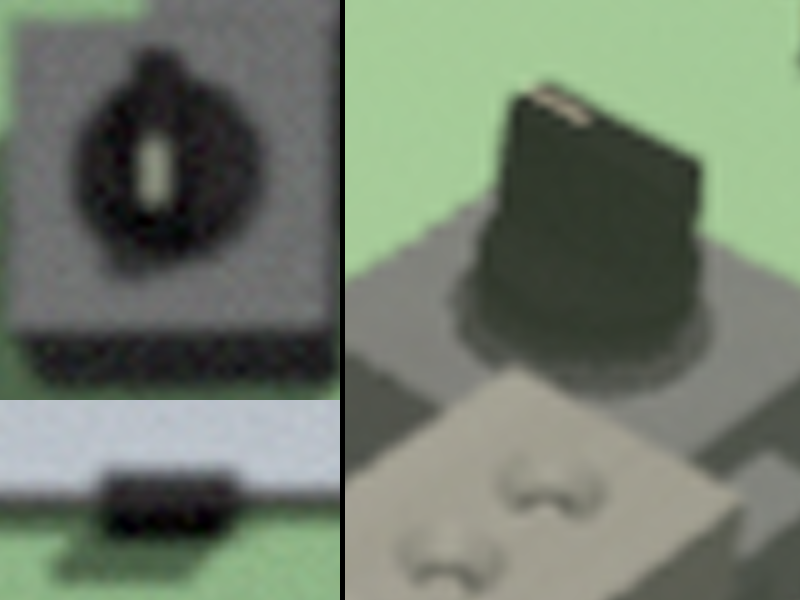

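The enlarged view shows the knob bar along the stand's x, with its pale mark at the robot end: top (237.2,183.0), scene (351.5,195.3). The pull plate is at top (296.7,216.3).

```bash
python3 - <<'E'
from h import *
ht=[(325.07,160.29),(313.96,160.26),(302.71,160.49),(291.47,160.42),(280.3,160.54),(268.89,160.53)]
hs=[(295.68,275.04),(307.68,265.79),(319.83,257.56),(331.02,249.75),(340.87,242.45),(350.86,235.12)]
T=np.array([onz("top",*p,.125)for p in ht]);S=np.array([onz("scene",*p,.125) for p in hs])
i=np.arange(6)-2.5
for P in(T,S):
    k=np.polyfit(i,P[:,:2],1);print("mid",k[1]*1e3,"step",np.linalg.norm(k[0])*1e3,"dir",k[0]/np.linalg.norm(k[0]))
print([two(a,b)[0].round(4).tolist() for a,b in zip(ht,hs)])
k=np.polyfit(i,T[:,:2],1);ey=k[0]/np.linalg.norm(k[0]);ex=np.array([ey[1],-ey[0]]);o=k[1]
print("yaw",np.arctan2(ex[1],ex[0]))
f=lambda x,y:(o+x*ex+y*ey).round(4)
for j in range(6):print("hole",j,f(0,-85+34*j))
print("knob",f(-60,178),"mark",two((237.2,183.0),(351.5,195.3)),"pullshut",f(-112,0),f(-106,0),"pull now top",onz("top",296.7,214.6,.067))
print("guard? holder top", onz("top",360,205,.075),onz("top",364.3,201.0,.141))
for n,c in(("top",(364.6,200.8)),("scene",(209,263.5))):print(n,onz(n,*c,.141))
print(proj("top",f(-60,178).tolist()+[.14]),proj("scene",f(-60,178).tolist()+[.14]))
for n,c in(("top",(396.5,187.5)),("scene",(177.,313))):print("blue",n,onz(n,*c,.12))
E
```

```text
mid [659.77876622 -52.27705292] step 34.09104281435611 dir [-0.04243228  0.99909935]
mid [660.23657073 -52.98930128] step 34.16786209309092 dir [-0.0425281   0.99909527]
[[0.6635, -0.1378, 0.1234], [0.6619, -0.1038, 0.1251], [0.6606, -0.0691, 0.1247], [0.6596, -0.035, 0.1247], [0.6577, -0.0015, 0.1242], [0.6561, 0.0328, 0.1243]]
yaw 0.042445019908059885
hole 0 [  4.2665 -84.9757]
hole 1 [  2.8238 -51.0063]
hole 2 [  1.3811 -17.037 ]
hole 3 [-0.0616 16.9324]
hole 4 [-1.5043 50.9018]
hole 5 [-2.947  84.8712]
knob [-66.8391 175.2415] mark (array([0.57673866, 0.12300259, 0.14597748]), np.float64(0.0007111490793703501)) pullshut [-111.2393   -4.8047] [-105.2448   -4.5501] pull now top [ 0.50366742 -0.05769565  0.067     ]
guard? holder top [ 0.5394493  -0.25139818  0.075     ] [ 0.53746691 -0.25407498  0.141     ]
top [ 0.53810486 -0.25495782  0.141     ]
scene [ 0.54078638 -0.25440867  0.141     ]
[ 8311.19639005 -2482.0629755 ] [ 558.73956656 -112.98504507]
blue top [ 0.5875394  -0.35417159  0.12      ]
blue scene [ 0.58851257 -0.35744932  0.12      ]
```

```bash
python3 -m creep '[[[25,31,0,0,0,-2],[25,31,0,0,0,-2],[25,31,0,0,0,-2],[25,31,0,0,0,-2],[25,31,0,0,0,-2]]]' -1; python3 -m creep '[[[25,31,0,0,0,-2],[25,31,0,0,0,-2],[25,31,0,0,0,0],[25,31,0,0,0,0],[25,31,0,0,0,0]]]'
```

```text
time: 0.52
tool_pos: [0.2691, -0.3486, 0.401]
tool_rot: [-3.138, 0.002, 0.087]
contact_force: [0.8, -0.4, -0.0]
opening: 0.0918
time: 0.93
tool_pos: [0.3974, -0.1845, 0.4003]
tool_rot: [-3.137, 0.003, 0.009]
contact_force: [-0.3, -0.4, 0.1]
opening: 0.0918
```

```bash
python3 -m creep '[[[27,32,0,0,0,1],[27,32,0,0,0,1],[27,32,0,0,0,0],[25,30,0,0,0,0],[0,0,0,0,0,0]]]'; python3 -m creep '[[[0,0,-40,0,0,0],[0,0,-40,0,0,0],[0,0,0,0,0,0]]]'
```

```text
time: 1.35
tool_pos: [0.5051, -0.0506, 0.3993]
tool_rot: [-3.134, 0.003, 0.051]
contact_force: [-0.4, -0.4, 0.1]
opening: 0.0922
time: 1.6
tool_pos: [0.5065, -0.0471, 0.3182]
tool_rot: [-3.136, -0.002, 0.059]
contact_force: [-2.1, 0.3, -0.9]
opening: 0.0917
```

```bash
python3 -m creep '[[[-2,-9,0,0.3,0,-1],[0,0,0,0,0,0],[0,0,-40,0,0,0],[0,0,-40,0,0,0],[0,0,0,0,0,0]]]'; python3 -m creep '[[[0,-1,-12,0,0,0],[0,0,-12,0,0,0],[0,0,0,0,0,0]]]'
```

```text
time: 2.02
tool_pos: [0.5066, -0.0601, 0.2444]
tool_rot: [-3.134, -0.013, 0.036]
contact_force: [-2.1, 0.5, 0.2]
opening: 0.0918
time: 2.27
tool_pos: [0.5087, -0.0636, 0.2259]
tool_rot: [-3.136, -0.02, 0.033]
contact_force: [-0.4, -0.8, 0.5]
opening: 0.0919
```

```bash
python3 -m creep '[[[0,0,0,0,0,0],[0,0,0,0,0,0]]]'; python3 -m creep '[[[-2,4,0,0,1,0.5],[0,0,0,0,0,0],[0,0,0,0,0,0]]]'
```

```text
time: 2.43
tool_pos: [0.5099, -0.0644, 0.2294]
tool_rot: [-3.137, -0.024, 0.032]
contact_force: [-0.1, 0.0, 0.5]
opening: 0.0916
time: 2.68
tool_pos: [0.5087, -0.0602, 0.2331]
tool_rot: [-3.138, -0.011, 0.041]
contact_force: [0.1, -0.1, -0.3]
opening: 0.0918
```

```bash
for i in 1 2; do python3 -m creep '[[[0,0,0,0,0,0],[0,0,0,0,0,0],[0,0,0,0,0,0]]]'; done; python3 -m creep '[[[0,0,-10,0,0,0]]]'; python3 -m creep '[[[0,0,-10,0,0,0]]]';python3 -m creep '[[[0,0,0,0,0,0]]]'
```

```text
time: 2.93
tool_pos: [0.5089, -0.0599, 0.234]
tool_rot: [-3.139, -0.012, 0.042]
contact_force: [0.2, 0.4, -0.5]
opening: 0.0918
time: 3.18
tool_pos: [0.5088, -0.0598, 0.2339]
tool_rot: [-3.139, -0.012, 0.042]
contact_force: [-0.0, 0.3, 0.3]
opening: 0.092
time: 3.27
tool_pos: [0.5094, -0.06, 0.2249]
tool_rot: [-3.14, -0.015, 0.042]
contact_force: [0.9, 0.0, 1.3]
opening: 0.0918
time: 3.35
tool_pos: [0.5094, -0.06, 0.2143]
tool_rot: [-3.14, -0.016, 0.042]
contact_force: [-0.1, -0.7, -0.9]
opening: 0.0917
time: 3.43
tool_pos: [0.5093, -0.0601, 0.213]
tool_rot: [-3.14, -0.015, 0.042]
contact_force: [-1.6, 1.4, 6.3]
opening: 0.0918
```

```bash
python3 -m creep '[[[-5,1,0,0,0.9,0],[0,0,0,0,0,0],[0,0,0,0,0,0]]]'; python3 -m creep '[[[0,0,0,0,0,0],[0,0,0,0,0,0],[0,0,0,0,0,0],[0,0,0,0,0,0],[0,0,0,0,0,0]]]' 1 12
```

```text
time: 3.68
tool_pos: [0.5057, -0.0599, 0.213]
tool_rot: [-3.142, -0.003, 0.043]
contact_force: [-0.6, 2.1, 8.8]
opening: 0.0919
time: 4.1
tool_pos: [0.5067, -0.0601, 0.213]
tool_rot: [3.141, -0.007, 0.042]
contact_force: [-0.7, 2.2, 7.2]
opening: 0.0631
```

```bash
python3 -m creep '[[[0,0,7,0,0,0],[0,0,0,0,0,0],[0,0,0,0,0,0],[0,0,0,0,0,0],[0,0,0,0,0,0]]]' 1 12;  python3 -m creep '[[[0,0,0,0,0,0],[0,0,0,0,0,0],[0,0,0,0,0,0]]]'
```

```text
time: 4.52
tool_pos: [0.5062, -0.0584, 0.2188]
tool_rot: [-3.138, -0.005, 0.041]
contact_force: [-1.0, -1.5, 5.4]
opening: 0.0438
time: 4.77
tool_pos: [0.5062, -0.0584, 0.2188]
tool_rot: [-3.138, -0.005, 0.04]
contact_force: [-0.3, 1.2, 4.9]
opening: 0.0439
```

```bash
python3 -m creep '[[[12,0.5,0,0,0,0],[12,0.5,0,0,0,0],[12,0.5,0,0,0,0]]]';  python3 -m creep '[[[6,0,0,0,0,0],[0,0,0,0,0,0]]]';python3 -m creep '[[[4,0,0,0,0,0],[0,0,0,0,0,0]]]'
```

```text
time: 5.02
tool_pos: [0.5405, -0.057, 0.2187]
tool_rot: [-3.138, 0.001, 0.041]
contact_force: [-2.4, 0.4, 5.7]
opening: 0.0437
time: 5.18
tool_pos: [0.5482, -0.0567, 0.2187]
tool_rot: [-3.137, -0.0, 0.041]
contact_force: [0.6, -0.1, 4.9]
opening: 0.0439
time: 5.35
tool_pos: [0.5523, -0.0565, 0.2187]
tool_rot: [-3.137, -0.0, 0.042]
contact_force: [1.7, 0.7, 4.4]
opening: 0.0435
```

```bash
for i in 1 2 3; do python3 -m creep '[[[3,0,0,0,0,0],[0,0,0,0,0,0]]]' | sed -n '2p;4p'; done
```

```text
tool_pos: [0.5549, -0.0564, 0.2187]
contact_force: [1.6, 1.1, 2.9]
tool_pos: [0.5574, -0.0563, 0.2187]
contact_force: [2.8, 1.2, 3.3]
tool_pos: [0.5596, -0.0563, 0.2186]
contact_force: [1.6, 1.1, 2.7]
```

```bash
for i in 1 2 3; do python3 -m creep '[[[3,0,0,0,0,0],[0,0,0,0,0,0]]]' | sed -n '2p;4p'; done; python3 - <<'E'
from meas import *
t=viewer.read_camera("top");s=viewer.read_camera("scene")
c=np.zeros((600,800,3),np.uint8);c[:300,:500]=crop(t,225,350,140,215,4);c[300:,:]=0;d=crop(s,220,400,190,330,4)[:,:];c[:560,500:]=d[:,0:300];cv2.imwrite("pics/c3.png",c)
E
```

```text
tool_pos: [0.5608, -0.0563, 0.2183]
contact_force: [2.8, 1.3, 3.6]
tool_pos: [0.5622, -0.0563, 0.2181]
contact_force: [3.0, 2.0, 4.0]
tool_pos: [0.5635, -0.0563, 0.2178]
contact_force: [2.1, 1.5, 3.7]
```

View pics/c3.png

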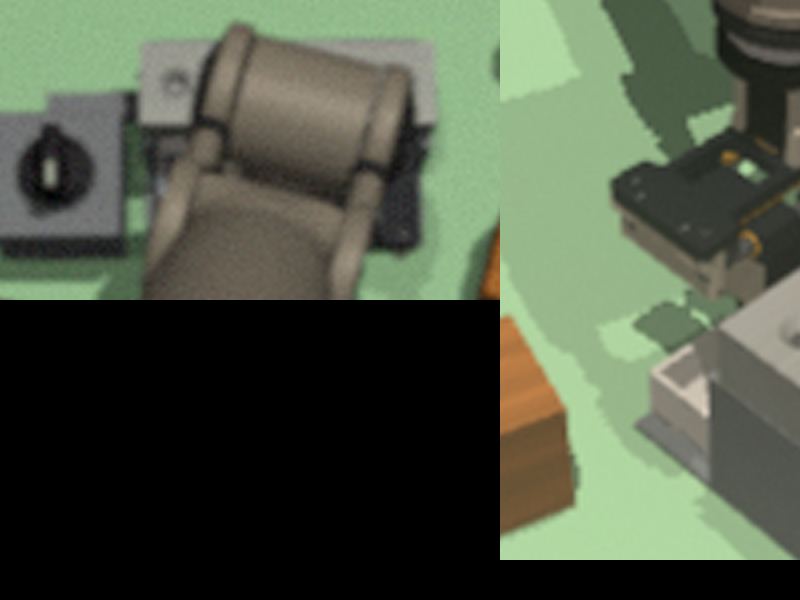

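```bash
python3 -m creep '[[[0,0,0,0,0,0],[0,0,0,0,0,0],[0,0,0,0,0,0],[0,0,0,0,0,0]]]' -1; python3 -m creep '[[[-1,0,25,0,0,0],[0,0,35,0,0,0],[0,0,35,0,0,0],[-20,0,35,0,0,0],[0,0,0,0,0,0]]]'
```

```text
time: 6.78
tool_pos: [0.5626, -0.0566, 0.2161]
tool_rot: [-3.135, 0.022, 0.044]
contact_force: [0.3, -0.7, 0.1]
opening: 0.0661
time: 7.2
tool_pos: [0.5394, -0.0566, 0.3464]
tool_rot: [-3.133, 0.033, 0.044]
contact_force: [1.6, -0.1, 0.5]
opening: 0.0915
```

```bash
python3 -m creep '[[[-10,35,0,0,0,0],[-5,38,0,0,0,0],[-5,38,0,0,0,0],[0,0,0,0,0,0],[0,0,0,0,0,0]]]'; python3 - <<'E'
from meas import *
s=viewer.read_camera("scene");t=viewer.read_camera("top")
c=np.zeros((600,800,3),np.uint8);c[:,:400]=crop(s,235,335,210,360,4);c[:600,400:]=crop(t,255,355,130,230,4)[:400].repeat(1,0) if 0 else np.pad(crop(t,255,355,130,230,4),((0,200),(0,0),(0,0)));cv2.imwrite("pics/c4.png",c)
E
```

```text
time: 7.62
tool_pos: [0.518, 0.0566, 0.3482]
tool_rot: [-3.135, 0.026, 0.039]
contact_force: [-0.1, -0.5, -0.3]
opening: 0.0915
```

View pics/c4.png

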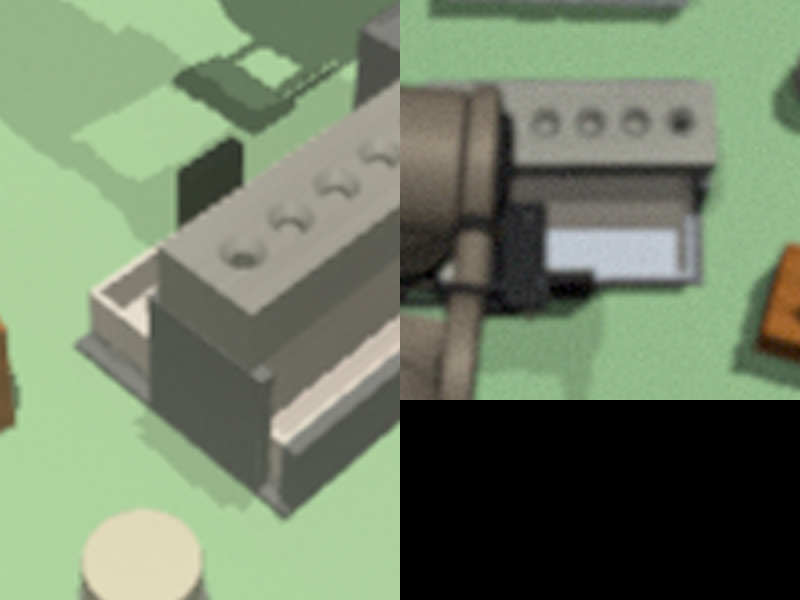

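The drawer tray now sits back under the block, with the plate at about top (297,200.5). I check that number, then work out the offset to the knob.

```bash
python3 - <<'E'
from meas import *
t=cv2.imread("pics/c4.png")[:400,400:];g=cv2.cvtColor(t,cv2.COLOR_BGR2GRAY)
col=g[230:330,150:185].mean(1);print(col[::4].astype(int))
o=cv2.imread("pics/top0.png");g0=cv2.cvtColor(crop(o,255,355,130,230,4),cv2.COLOR_BGR2GRAY)
print(g0[290:390,150:185].mean(1)[::4].astype(int))
for v in(198,199,200,201):print(v,onz("top",297,v,.067)[0])
o=robot.observe();print(o["tool_pos"],o["tool_rot"],[592.5,122.7,296]-o["tool_pos"]*1e3)
E
```

```text
[161 191 197 196 195 196 195 196 195 175 122  65  39  28  11   4  12  32
  56  72  83  98 124 142 145]
[192 191 191 192 191 191 192 194 191 159 100  55  42  31  13   5  27  68
  91  99 112 139 160 164 164]
198 0.5561799970359451
199 0.552997963996601
200 0.5498186004220674
201 0.5466419029545602
[0.51824616 0.05554246 0.34803163] [-3.13419529  0.02682846  0.03759624] [ 74.25384197  67.15754333 -52.03163022]
```

```bash
python3 -m creep '[[[25,23,0,-0.4,-1.5,0.2],[25,23,0,0,0,0],[24,22,0,0,0,0],[0,0,0,0,0,0],[0,0,0,0,0,0]]]'; python3 -m creep '[[[0,0,0,0,0,0],[0,0,0,0,0,0]]]'
```

```text
time: 8.13
tool_pos: [0.5964, 0.1193, 0.3455]
tool_rot: [3.139, 0.003, 0.032]
contact_force: [-0.3, 0.6, -0.0]
opening: 0.0919
time: 8.3
tool_pos: [0.5966, 0.117, 0.3442]
tool_rot: [3.138, 0.006, 0.03]
contact_force: [-1.1, 0.6, 0.1]
opening: 0.0921
```

```bash
python3 -m creep '[[[-4,5,-15,0.2,-0.3,0.7],[0,0,-15,0,0,0],[0,0,-10,0,0,0],[0,0,0,0,0,0],[0,0,0,0,0,0]]]'; python3 -m creep '[[[0,0,0,0,0,0],[0,0,0,0,0,0]]]'
```

```text
time: 8.72
tool_pos: [0.5909, 0.1167, 0.3041]
tool_rot: [3.141, -0.0, 0.036]
contact_force: [-0.1, 0.2, -0.5]
opening: 0.0922
time: 8.88
tool_pos: [0.5909, 0.1158, 0.3051]
tool_rot: [3.14, -0.001, 0.035]
contact_force: [-0.0, 0.1, -0.5]
opening: 0.0918
```

```bash
python3 -m creep '[[[1,7,0,0,0,0.4],[0,0,-6,0,0,0],[0,0,-6,0,0,0],[0,0,0,0,0,0]]]'; python3 -m creep '[[[0,0,0,0,0,0],[0,0,0,0,0,0]]]'
```

```text
time: 9.22
tool_pos: [0.5925, 0.1237, 0.2945]
tool_rot: [3.141, -0.005, 0.042]
contact_force: [-0.3, 0.1, -0.1]
opening: 0.0918
time: 9.38
tool_pos: [0.5924, 0.1239, 0.2938]
tool_rot: [3.141, -0.004, 0.043]
contact_force: [-0.4, 0.5, -0.0]
opening: 0.0919
```

```bash
for i in 1 2; do python3 -m creep '[[[0,0,0,0,0,0],[0,0,0,0,0,0],[0,0,0,0,0,0],[0,0,0,0,0,0],[0,0,0,0,0,0]]]' 1 40; done; python3 -m creep '[[[0,0,-6,0,0,0],[0,0,0,0,0,0]]]';python3 -m creep '[[[0,0,-5,0,0,0],[0,0,0,0,0,0]]]'
```

```text
time: 9.8
tool_pos: [0.5925, 0.1239, 0.294]
tool_rot: [3.141, -0.005, 0.043]
contact_force: [0.9, -0.2, -0.4]
opening: 0.0635
time: 10.22
tool_pos: [0.5926, 0.1237, 0.2942]
tool_rot: [3.141, -0.005, 0.043]
contact_force: [-0.1, -0.5, 0.6]
opening: 0.0299
time: 10.38
tool_pos: [0.5928, 0.1239, 0.2885]
tool_rot: [3.141, -0.007, 0.043]
contact_force: [-1.2, 3.9, 4.8]
opening: 0.0162
time: 10.55
tool_pos: [0.5927, 0.1241, 0.2845]
tool_rot: [3.141, -0.008, 0.043]
contact_force: [-1.2, -0.8, 7.1]
opening: 0.0159
```

```bash
for i in 1 2 3; do python3 -m creep '[[[0,0,-3,0,0,0],[0,0,0,0,0,0]]]'|sed -n '2p;4p'; done
```

```text
tool_pos: [0.5925, 0.1242, 0.2832]
contact_force: [-3.2, -0.0, 8.4]
tool_pos: [0.5923, 0.1242, 0.2822]
contact_force: [-1.9, -0.4, 9.5]
tool_pos: [0.592, 0.1242, 0.2815]
contact_force: [-3.4, 0.1, 9.7]
```

```bash
for i in 1 2; do python3 -m creep '[[[0,0,-6,0,0,0],[0,0,-6,0,0,0],[0,0,-6,0,0,0]]]'|sed -n '2p;4p'; done
```

```text
tool_pos: [0.591, 0.1244, 0.2797]
contact_force: [-16.2, -1.8, 41.5]
tool_pos: [0.5891, 0.1245, 0.2797]
contact_force: [-16.0, -3.0, 41.1]
```

```bash
python3 -m creep '[[[1,0,-2,0,0,-5],[0.5,0,-2,0,0,-6],[0.5,0,-2,0,0,-7]]]'; python3 -m creep '[[[0,0,-2,0,0,-7],[0,0,-2,0,0,-7],[0,0,-2,0,0,-7]]]'
```

```text
time: 11.8
tool_pos: [0.5889, 0.1249, 0.281]
tool_rot: [3.14, -0.029, -0.275]
contact_force: [-3.0, -0.6, 9.3]
opening: 0.0159
time: 12.05
tool_pos: [0.5886, 0.1254, 0.28]
tool_rot: [-3.14, -0.032, -0.652]
contact_force: [-4.9, -1.0, 17.8]
opening: 0.0158
```

```bash
python3 -m creep '[[[1,-1,-2,0,0,-7],[1,-1,-2,0,0,-7],[1,0,-2,0,0,-7]]]'; python3 -m creep '[[[0,0,-2,0,0,-6],[0,0,-2,0,0,-5]]]'; python3 -m creep '[[[0,0,-2,0,0,-5],[0,0,-2,0,0,-4]]]'
```

```text
time: 12.3
tool_pos: [0.5895, 0.1254, 0.28]
tool_rot: [-3.139, -0.028, -1.026]
contact_force: [-8.2, -3.6, 15.8]
opening: 0.0157
time: 12.47
tool_pos: [0.5893, 0.1256, 0.28]
tool_rot: [-3.137, -0.029, -1.228]
contact_force: [-2.6, -0.8, 13.3]
opening: 0.0162
time: 12.63
tool_pos: [0.5894, 0.126, 0.2801]
tool_rot: [-3.132, -0.032, -1.389]
contact_force: [-3.3, -2.1, 13.7]
opening: 0.0184
```

```bash
python3 -m creep '[[[0,0,0,0,0,3],[0,0,2,0,0,3],[0,0,3,0,0,2],[0,0,4,0,0,1],[0,0,0,0,0,0]]]'; python3 -m creep '[[[0,0,2,0,0,0],[0,0,0,0,0,0],[0,0,0,0,0,0],[0,0,0,0,0,0],[0,0,0,0,0,0]]]' -1;python3 -m creep '[[[0,0,15,0,0,0],[0,0,30,0,0,0],[0,0,40,0,0,0],[0,0,0,0,0,0]]]'
```

```text
time: 13.05
tool_pos: [0.5886, 0.1259, 0.2889]
tool_rot: [-3.135, -0.034, -1.222]
contact_force: [1.9, 0.5, 4.8]
opening: 0.0163
time: 13.47
tool_pos: [0.5885, 0.1258, 0.2905]
tool_rot: [-3.136, -0.034, -1.223]
contact_force: [-0.6, 0.7, 0.3]
opening: 0.0453
time: 13.8
tool_pos: [0.5871, 0.1258, 0.3761]
tool_rot: [3.14, -0.032, -1.223]
contact_force: [0.6, 0.4, 0.5]
opening: 0.0719
```

```bash
python3 -m creep '[[[-30,-20,0,0,0,0],[-30,-25,0,0,0,0],[-20,-35,0,0,0,0],[-15,-35,0,0,0,0],[-5,-35,0,0,0,0]]]';  python3 - <<'E'
from meas import *
s=viewer.read_camera("scene");t=viewer.read_camera("top");cv2.imwrite("pics/t5.png",t);cv2.imwrite("pics/s5.png",s)
c=np.zeros((480,800,3),np.uint8);c[:,:400]=crop(s,310,410,180,300,4);c[:,400:]=crop(t,215,315,130,250,4);cv2.imwrite("pics/c5.png",c)
E
```

```text
time: 14.22
tool_pos: [0.4836, -0.0222, 0.3768]
tool_rot: [-3.137, -0.032, -1.214]
contact_force: [1.3, -0.6, 1.0]
opening: 0.0917
```

View pics/c5.png

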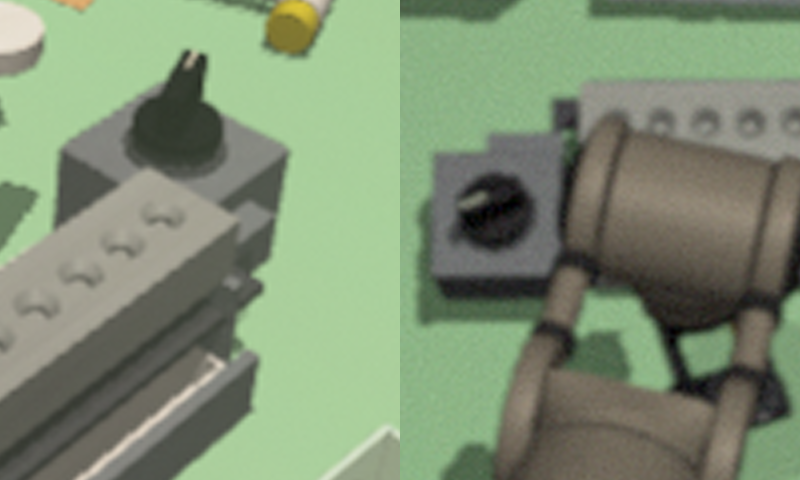

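The knob is released: its mark now points towards +y and the keeper bar has shifted. I check whether the holder has moved, and head for the punch.

```bash
cat > hold.py <<'E'
from meas import *
def hold(t,s):
    for n,im,box in(("top",t,(330,390,180,235)),("scene",s,(175,255,245,340))):
        h=cv2.cvtColor(crop(im,*box),cv2.COLOR_BGR2HSV); H,S,V=h[...,0],h[...,1],h[...,2]
        print(n,"brown",cents((H<19)&(S>120)&(V>90),box[::2],6,20)[:2],"yel",cents((H>=20)&(H<33)&(S>140)&(V>110),box[::2],6,2)[:3])
E
python3 - <<'E'
from hold import *
hold(cv2.imread("pics/t5.png"),cv2.imread("pics/s5.png"))
E
python3 -m creep '[[[12,-38,0,1.7,0.6,0],[12,-38,0,0,0,0],[12,-38,0,0,0,0],[10,-38,0,0,0,0],[8,-38,0,0,0,0]]]'; python3 -m creep '[[[4,-20,0,0,0,0],[0,0,0,0,0,0],[0,0,0,0,0,0]]]'
```

```text
top brown [(16996, [359.73, 205.64])] yel [(583, [364.31, 206.97]), (492, [359.33, 202.23])]
scene brown [(60481, [215.25, 299.37]), (1176, [207.35, 264.31])] yel [(285, [213.5, 289.69]), (163, [207.2, 290.5]), (75, [214.28, 282.91])]
time: 14.73
tool_pos: [0.5389, -0.2134, 0.3789]
tool_rot: [-3.132, 0.001, -1.212]
contact_force: [1.2, 0.3, 0.6]
opening: 0.0917
time: 14.98
tool_pos: [0.5445, -0.2408, 0.3776]
tool_rot: [-3.131, -0.001, -1.219]
contact_force: [0.3, -0.1, 0.5]
opening: 0.0916
```

```bash
python3 -m creep '[[[-5,-13,-10,-0.2,0.6,0],[0,0,-30,0,0,0],[0,0,-20,0,0,0],[0,0,0,0,0,0],[0,0,0,0,0,0]]]'; python3 -m creep '[[[0,0,0,0,0,0],[0,0,0,0,0,0]]]'
```

```text
time: 15.4
tool_pos: [0.5386, -0.2505, 0.3151]
tool_rot: [3.139, -0.001, -1.214]
contact_force: [1.1, -0.0, 0.5]
opening: 0.0916
time: 15.57
tool_pos: [0.5387, -0.2495, 0.3161]
tool_rot: [3.139, -0.001, -1.212]
contact_force: [-1.0, -0.3, -0.1]
opening: 0.0917
```

```bash
python3 -m creep '[[[1,-5,0,0,0,0],[0,0,-20,0,0,0],[0,0,-20,0,0,0],[0,0,-10,0,0,0],[0,0,0,0,0,0]]]'; python3 -m creep '[[[0,0,0,0,0,0],[0,0,0,0,0,0]]]'
```

```text
time: 15.98
tool_pos: [0.5415, -0.2557, 0.2715]
tool_rot: [-3.137, -0.013, -1.21]
contact_force: [0.1, 0.4, -0.1]
opening: 0.0913
time: 16.15
tool_pos: [0.5419, -0.2561, 0.2728]
tool_rot: [-3.136, -0.014, -1.21]
contact_force: [-0.1, -0.8, -0.1]
opening: 0.0919
```

```bash
python3 -m creep '[[[-2,2,-7,0.7,0.4,0],[0,0,-4,0,0,0],[0,0,0,0,0,0]]]'; python3 -m creep '[[[0,0,0,0,0,0],[0,0,0,0,0,0]]]'
```

```text
time: 16.4
tool_pos: [0.5404, -0.2543, 0.2636]
tool_rot: [-3.136, -0.002, -1.21]
contact_force: [-0.2, -0.1, -0.6]
opening: 0.0919
time: 16.57
tool_pos: [0.5404, -0.2543, 0.2638]
tool_rot: [-3.135, -0.002, -1.21]
contact_force: [-0.1, -0.2, -0.9]
opening: 0.0919
```

```bash
python3 -m creep '[[[0,0,-2,-0.1,0.3,0],[0,0,0,0,0,0],[0,0,0,0,0,0],[0,0,0,0,0,0],[0,0,0,0,0,0]]]' 1 50;for i in 1 2; do python3 -m creep '[[[0,0,0,0,0,0],[0,0,0,0,0,0],[0,0,0,0,0,0],[0,0,0,0,0,0],[0,0,0,0,0,0]]]'; done
```

```text
time: 16.98
tool_pos: [0.5405, -0.2544, 0.262]
tool_rot: [-3.141, -0.003, -1.21]
contact_force: [0.8, -0.9, 0.0]
opening: 0.0628
time: 17.4
tool_pos: [0.5406, -0.2544, 0.2622]
tool_rot: [-3.141, -0.003, -1.21]
contact_force: [0.0, 0.0, 0.7]
opening: 0.0296
time: 17.82
tool_pos: [0.5403, -0.2545, 0.262]
tool_rot: [3.141, -0.003, -1.21]
contact_force: [-0.6, -0.3, 0.7]
opening: 0.0191
```

```bash
python3 -m creep '[[[0,0,25,0,0,0],[0,0,35,0,0,0],[0,0,35,0,0,0],[0,0,35,0,0,0],[0,0,15,0,0,0]]]'; python3 -m creep '[[[0,0,0,0,0,0],[0,0,0,0,0,0]]]'
```

```text
time: 18.23
tool_pos: [0.5381, -0.253, 0.4054]
tool_rot: [3.132, 0.011, -1.21]
contact_force: [1.3, -0.3, -0.4]
opening: 0.0196
time: 18.4
tool_pos: [0.5383, -0.253, 0.4094]
tool_rot: [3.137, 0.005, -1.21]
contact_force: [-0.6, -0.2, -3.0]
opening: 0.0197
```

```bash
python3 -m creep '[[[25,31,0,0,0,0],[25,31,0,0,0,0],[25,31,0,0,0,0],[25,31,0,0,0,0],[15,15,0,0,0,0]]]'; python3 -m creep '[[[0,0,0,0,0,0],[0,0,0,0,0,0],[0,0,0,0,0,0]]]'; python3 - <<'E'
from meas import *
s=viewer.read_camera("scene");t=viewer.read_camera("top");cv2.imwrite("pics/t6.png",t);cv2.imwrite("pics/s6.png",s)
c=crop(s,200,400,150,300,4);cv2.imwrite("pics/c6.png",c)
E
```

```text
time: 18.82
tool_pos: [0.6533, -0.1137, 0.4003]
tool_rot: [3.126, 0.011, -1.222]
contact_force: [0.3, 0.1, -0.9]
opening: 0.0195
time: 19.07
tool_pos: [0.6555, -0.1087, 0.3922]
tool_rot: [3.118, 0.019, -1.215]
contact_force: [-0.1, 0.0, -2.8]
opening: 0.0195
```

View pics/c6.png

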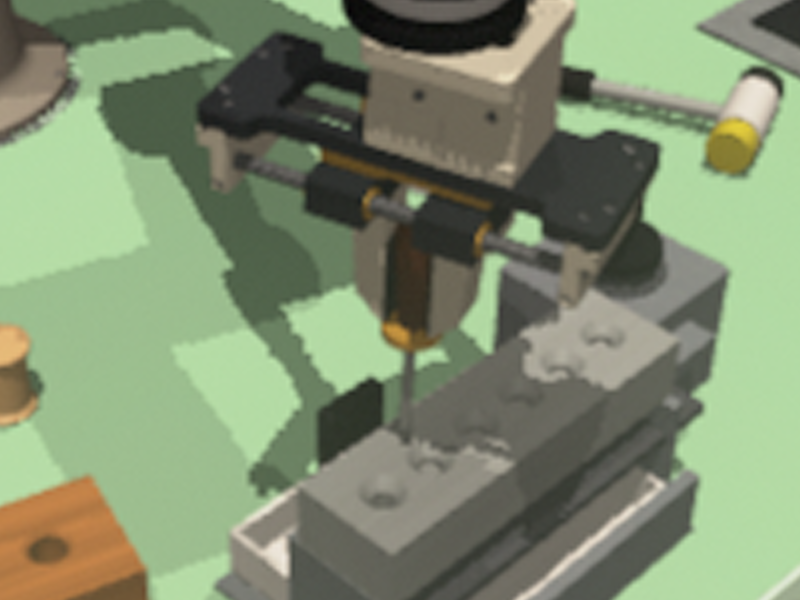

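The punch is held straight: guard at crop (410,333), tip at (405,437), just above the block and slightly to the robot side of bore 1. I correct the tilt and line up on bore 1.

```bash
python3 -m creep '[[[5,5,5,-0.6,-1.6,0],[0,0,0,0,0,0],[0,0,0,0,0,0]]]'; python3 -m creep '[[[0,0,0,0,0,0],[0,0,0,0,0,0],[0,0,0,0,0,0]]]'
```

```text
time: 19.42
tool_pos: [0.6592, -0.1076, 0.3985]
tool_rot: [-3.14, -0.004, -1.221]
contact_force: [-0.2, -0.2, -1.8]
opening: 0.0193
time: 19.67
tool_pos: [0.6586, -0.1088, 0.3999]
tool_rot: [-3.139, -0.005, -1.223]
contact_force: [-0.2, 0.0, -0.6]
opening: 0.0194
```

```bash
python3 -m creep '[[[4,6,0,0,0.3,0],[0,0,0,0,0,0],[0,0,0,0,0,0]]]'; python3 -m creep '[[[0,0,-8,0,0,0],[0,0,-8,0,0,0],[0,0,0,0,0,0]]]'; python3 - <<'E'
from meas import *
s=viewer.read_camera("scene");cv2.imwrite("pics/c7.png",crop(s,250,350,200,275,8))
E
```

```text
time: 19.92
tool_pos: [0.6628, -0.1026, 0.4002]
tool_rot: [3.139, -0.004, -1.223]
contact_force: [-0.3, 0.6, -1.3]
opening: 0.0197
time: 20.17
tool_pos: [0.6629, -0.1021, 0.3826]
tool_rot: [3.139, -0.004, -1.223]
contact_force: [0.0, -1.3, -2.7]
opening: 0.0194
```

View pics/c7.png

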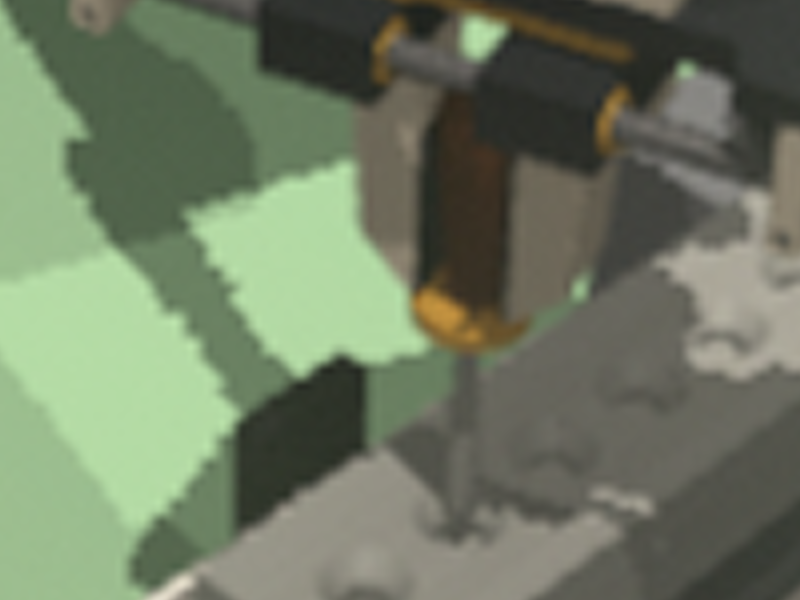

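The tip is at crop (460,530), right over bore 1's mouth. Driving it down.

```bash
python3 -m creep '[[[0,0,-8,0,0,0],[0,0,-6,0,0,0]]]'; for i in 1 2; do python3 -m creep '[[[0,0,-6,0,0,0],[0,0,-6,0,0,0]]]'|sed -n '2,5p'; done
```

```text
time: 20.38
tool_pos: [0.6631, -0.1022, 0.3692]
tool_rot: [3.141, -0.005, -1.223]
contact_force: [-0.4, -0.4, -2.8]
opening: 0.0196
tool_pos: [0.6633, -0.1024, 0.3577]
tool_rot: [-3.139, -0.007, -1.223]
contact_force: [-1.1, -0.4, 5.3]
opening: 0.0197
tool_pos: [0.663, -0.1026, 0.346]
tool_rot: [-3.139, -0.008, -1.223]
contact_force: [-3.1, 0.1, -0.3]
opening: 0.0197
```

```bash
for i in 1 2; do python3 -m creep '[[[0,0,-6,0,0,0],[0,0,-6,0,0,0]]]'|sed -n '2,5p'; done
```

```text
tool_pos: [0.6625, -0.1026, 0.332]
tool_rot: [-3.141, -0.007, -1.223]
contact_force: [-2.2, -0.2, -0.7]
opening: 0.0194
tool_pos: [0.6622, -0.1026, 0.3175]
tool_rot: [3.141, -0.006, -1.223]
contact_force: [-1.6, -0.5, 0.4]
opening: 0.0194
```

```bash
python3 -m creep '[[[0,0,20,0,0,0],[0,0,28,0,0,0],[0,0,22,0,0,0],[-1,17,0,0,0,0],[-1,17,0,0,0,0]]]';python3 -m creep '[[[0,0,0,0,0,0],[0,0,0,0,0,0],[0,0,0,0,0,0]]]'
```

```text
time: 21.47
tool_pos: [0.6604, -0.07, 0.3811]
tool_rot: [3.135, -0.001, -1.228]
contact_force: [-0.1, 1.4, -2.2]
opening: 0.0197
time: 21.72
tool_pos: [0.6604, -0.0651, 0.3787]
tool_rot: [3.135, 0.001, -1.223]
contact_force: [0.0, 0.1, -1.3]
opening: 0.0194
```

```bash
python3 -m creep '[[[0,-4,0,0,0,0],[0,0,0,0,0,0],[0,0,-6,0,0,0],[0,0,-6,0,0,0]]]'; for i in 1 2 3 4; do python3 -m creep '[[[0,0,-6,0,0,0],[0,0,-6,0,0,0]]]'|sed -n '2p;4p'; done
```

```text
time: 22.05
tool_pos: [0.6606, -0.0706, 0.3647]
tool_rot: [3.135, 0.001, -1.224]
contact_force: [0.2, 0.8, 9.6]
opening: 0.0192
tool_pos: [0.6608, -0.0714, 0.3534]
contact_force: [-1.4, 0.9, 4.2]
tool_pos: [0.6606, -0.0717, 0.3406]
contact_force: [-0.4, 1.2, -1.5]
tool_pos: [0.6604, -0.0716, 0.3262]
contact_force: [-0.2, 2.1, -1.2]
tool_pos: [0.6603, -0.0711, 0.3133]
contact_force: [-11.1, 6.4, 51.2]
```

```bash
python3 -m creep '[[[0,0,20,0,0,0],[0,0,28,0,0,0],[0,0,24,0,0,0],[-1,16,0,0.2,0,0],[-1,14,0,0,0,0]]]';python3 -m creep '[[[0,0,0,0,0,0],[0,0,0,0,0,0],[0,0,0,0,0,0]]]'
```

```text
time: 23.13
tool_pos: [0.6583, -0.0427, 0.3829]
tool_rot: [3.135, 0.006, -1.23]
contact_force: [-1.0, 1.2, -3.2]
opening: 0.0196
time: 23.38
tool_pos: [0.6577, -0.0382, 0.3794]
tool_rot: [3.131, 0.008, -1.225]
contact_force: [-0.6, -0.7, -1.2]
opening: 0.0189
```

```bash
python3 -m creep '[[[2,2,0,-0.2,-0.7,0],[0,0,0,0,0,0],[0,0,-6,0,0,0],[0,0,-6,0,0,0]]]'; for i in 1 2 3; do python3 -m creep '[[[0,0,-6,0,0,0],[0,0,-6,0,0,0]]]'|sed -n '2p;4p;5p'; done; python3 -m creep '[[[0,0,-6,0,0,0]]]'
```

```text
time: 23.72
tool_pos: [0.6599, -0.0364, 0.3643]
tool_rot: [3.14, 0.001, -1.225]
contact_force: [-0.4, -0.5, 9.1]
opening: 0.0194
tool_pos: [0.6601, -0.0372, 0.3529]
contact_force: [-1.6, -0.8, 3.0]
opening: 0.0195
tool_pos: [0.6598, -0.0375, 0.3397]
contact_force: [-0.9, 0.0, -0.9]
opening: 0.0197
tool_pos: [0.6596, -0.0375, 0.3252]
contact_force: [-0.4, 0.4, -1.1]
opening: 0.0195
time: 24.3
tool_pos: [0.6596, -0.0374, 0.318]
tool_rot: [3.14, 0.001, -1.227]
contact_force: [-0.6, 0.7, -1.2]
opening: 0.0194
```

```bash
python3 -m creep '[[[0,0,20,0,0,0],[0,0,28,0,0,0],[0,0,21,0,0,0],[-1,16,0,0.2,-0.2,0],[-1,15,0,0,0,0]]]';python3 -m creep '[[[0,0,0,0,0,0],[0,0,0,0,0,0],[0,0,0,0,0,0]]]'
```

```text
time: 24.72
tool_pos: [0.6575, -0.0077, 0.3806]
tool_rot: [3.136, 0.007, -1.231]
contact_force: [0.0, 1.1, -2.4]
opening: 0.0195
time: 24.97
tool_pos: [0.6567, -0.0027, 0.3773]
tool_rot: [3.133, 0.01, -1.226]
contact_force: [0.2, 0.0, -0.9]
opening: 0.0193
```

Target is bore 4 at (0.658, -0.002).

```bash
python3 -m creep '[[[2,1,0,-0.3,-0.7,0],[0,0,0,0,0,0],[0,0,-6,0,0,0],[0,0,-6,0,0,0]]]'; for i in 1 2 3; do python3 -m creep '[[[0,0,-6,0,0,0],[0,0,-6,0,0,0]]]'|sed -n '2p;4p;5p'; done; python3 -m creep '[[[0,0,-5,0,0,0]]]'
```

```text
time: 25.3
tool_pos: [0.659, -0.0021, 0.3632]
tool_rot: [-3.142, 0.0, -1.226]
contact_force: [-1.4, -0.8, 9.7]
opening: 0.0196
tool_pos: [0.6591, -0.0029, 0.3518]
contact_force: [-1.9, -0.0, 4.0]
opening: 0.0196
tool_pos: [0.6586, -0.0034, 0.3383]
contact_force: [-0.7, 0.4, -0.9]
opening: 0.0193
tool_pos: [0.6584, -0.0034, 0.3238]
contact_force: [0.0, 1.8, -0.9]
opening: 0.0195
time: 25.88
tool_pos: [0.6583, -0.0033, 0.3174]
tool_rot: [3.14, 0.001, -1.228]
contact_force: [-0.2, 0.0, -1.2]
opening: 0.0195
```

```bash
python3 -m creep '[[[0,0,20,0,0,0],[0,0,28,0,0,0],[0,0,21,0,0,0],[-1,16,0,0.2,-0.2,0],[-1,15,0,-0.2,-0.3,0]]]';python3 -m creep '[[[0,0,0,0,0,0],[0,0,0,0,0,0],[0,0,0,0,0,0]]]'
```

```text
time: 26.3
tool_pos: [0.6566, 0.0265, 0.3809]
tool_rot: [3.141, 0.001, -1.232]
contact_force: [-0.6, -0.1, -2.0]
opening: 0.0194
time: 26.55
tool_pos: [0.6558, 0.0316, 0.3778]
tool_rot: [3.139, 0.003, -1.227]
contact_force: [-0.4, 0.5, -1.5]
opening: 0.0194
```

```bash
python3 -m creep '[[[1,0,0,0,-0.2,0],[0,0,0,0,0,0],[0,0,-6,0,0,0],[0,0,-6,0,0,0]]]'; for i in 1 2 3; do python3 -m creep '[[[0,0,-6,0,0,0],[0,0,-6,0,0,0]]]'|sed -n '2p;4p;5p'; done; python3 -m creep '[[[0,0,-5,0,0,0]]]'
```

```text
time: 26.88
tool_pos: [0.657, 0.0311, 0.3635]
tool_rot: [3.141, 0.002, -1.227]
contact_force: [-1.1, -0.1, 9.5]
opening: 0.0194
tool_pos: [0.6571, 0.0303, 0.3522]
contact_force: [-1.4, 0.5, 3.4]
opening: 0.0193
tool_pos: [0.6569, 0.0299, 0.3389]
contact_force: [0.1, -0.1, -0.7]
opening: 0.0196
tool_pos: [0.6567, 0.0299, 0.3245]
contact_force: [-1.2, 1.0, -1.6]
opening: 0.0199
time: 27.47
tool_pos: [0.6566, 0.03, 0.3181]
tool_rot: [3.14, 0.003, -1.229]
contact_force: [1.5, 1.6, -0.9]
opening: 0.0192
```

```bash
python3 -m creep '[[[0,0,20,0,0,0],[0,0,28,0,0,0],[0,0,26,0,0,0],[1,-20,0,0,0,0],[1,-35,0,0,0,0]]]';python3 -m creep '[[[2,-37,0,0,0,0],[2,-35,0,0,0,0],[1,-27,0,0,0,0],[0,0,0,0,0,0],[0,0,0,0,0,0]]]';python3 -m creep '[[[0,0,0,0,0,0],[0,0,0,0,0,0]]]'
```

```text
time: 27.88
tool_pos: [0.6585, -0.0199, 0.3877]
tool_rot: [3.134, 0.008, -1.221]
contact_force: [-0.3, -0.9, -2.2]
opening: 0.0193
time: 28.3
tool_pos: [0.6635, -0.1291, 0.3861]
tool_rot: [3.134, 0.004, -1.224]
contact_force: [0.1, 0.7, -0.6]
opening: 0.0195
time: 28.47
tool_pos: [0.6635, -0.1292, 0.3849]
tool_rot: [3.133, 0.004, -1.225]
contact_force: [-0.1, 1.3, -1.4]
opening: 0.0192
```

```bash
python3 -m creep '[[[1,-9,0,0,-0.6,0],[0,0,0,0,0,0],[0,0,-6,0,0,0],[0,0,-6,0,0,0]]]'; for i in 1 2 3; do python3 -m creep '[[[0,0,-6,0,0,0],[0,0,-6,0,0,0]]]'|sed -n '2p;4p;5p'; done
```

```text
time: 28.8
tool_pos: [0.6652, -0.1355, 0.3734]
tool_rot: [-3.137, -0.001, -1.221]
contact_force: [-0.7, 0.1, -3.1]
opening: 0.0195
tool_pos: [0.6651, -0.1345, 0.36]
contact_force: [-0.5, 0.3, -2.0]
opening: 0.0194
tool_pos: [0.6648, -0.134, 0.3462]
contact_force: [-1.3, -0.4, -0.2]
opening: 0.0199
tool_pos: [0.6644, -0.1338, 0.3323]
contact_force: [-1.5, 1.2, -0.7]
opening: 0.0193
```

Bore 0 gave no resistance, so it is empty. I lift the punch and look at the holes, drawer and holder.

```bash
python3 -m creep '[[[0,0,20,0,0,0],[0,0,30,0,0,0],[0,0,30,0,0,0],[-35,0,0,0,0,0],[-35,0,0,0,0,0]]]'; python3 -m creep '[[[-35,-5,0,0,0,0],[0,0,0,0,0,0],[0,0,0,0,0,0]]]'; python3 - <<'E'
from hold import *
s=viewer.read_camera("scene");t=viewer.read_camera("top");cv2.imwrite("pics/t8.png",t);cv2.imwrite("pics/s8.png",s);hold(t,s)
c=np.zeros((600,800,3),np.uint8);c[:300]=crop(t,240,400,150,225,5)[:300,:800] if 0 else crop(t,240,400,150,210,5);c[300:,:]=crop(s,190,390,225,300,4);cv2.imwrite("pics/c8.png",c)
E
```

```text
time: 29.72
tool_pos: [0.5985, -0.1343, 0.4081]
tool_rot: [-3.139, 0.002, -1.217]
contact_force: [-0.0, 0.1, -3.2]
opening: 0.0194
time: 29.97
tool_pos: [0.5572, -0.1388, 0.4081]
tool_rot: [-3.14, 0.002, -1.218]
contact_force: [0.9, 0.3, -1.5]
opening: 0.0193
top brown [(15525, [362.33, 206.5])] yel []
scene brown [(67813, [214.66, 297.87])] yel []
```

View pics/c8.png

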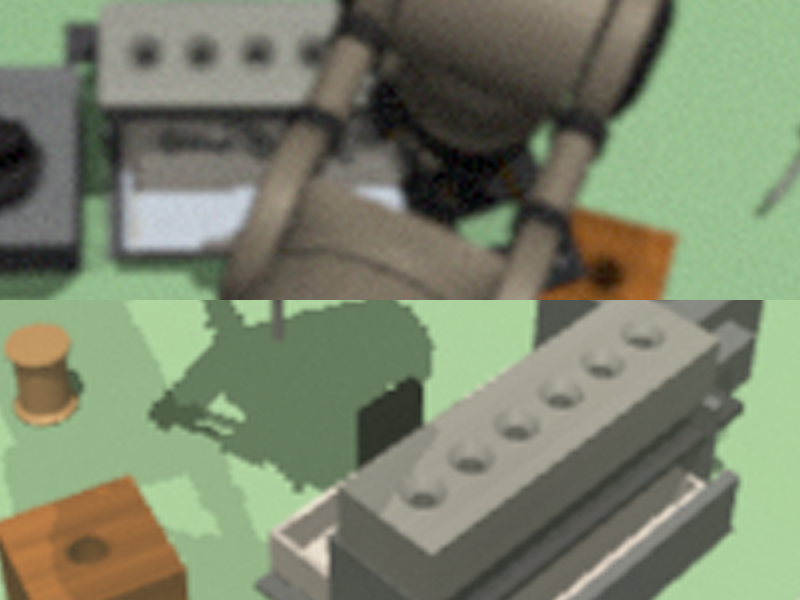

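The bores are now dark and empty, with dark pin shapes in the tray at top crop (200,140). The holder's hole is at top (361.4,204.4) and scene (212.0,287.3).

```bash
python3 - <<'E'
from hold import *
print(onz("top",361.4,204.4,.075),onz("scene",212,287.3,.075),two((361.4,204.4),(212,287.3)))
s=cv2.imread("pics/s8.png");g=cv2.cvtColor(crop(s,190,245,262,340),cv2.COLOR_BGR2HSV)
print(cents((g[...,2]<105)&(g[...,0]<25),(190,262),6,5)[:4])
E
python3 -m creep '[[[-5,-30,0,0,0,0],[-5,-35,0,0,0,0],[-5,-30,0,0,0,0],[0,0,0,0,0,0],[0,0,0,0,0,0]]]';python3 -m creep '[[[0,0,0,0,0,0],[0,0,0,0,0,0]]]'
```

```text
[ 0.54150092 -0.25569873  0.075     ] [ 0.54098119 -0.25520881  0.075     ] (array([ 0.54141558, -0.25554072,  0.07556804]), np.float64(0.00016315652155949407))
[(15410, [212.12, 307.47]), (819, [210.62, 287.1])]
time: 30.48
tool_pos: [0.5481, -0.2369, 0.4067]
tool_rot: [-3.136, -0.0, -1.212]
contact_force: [0.8, -0.1, -1.7]
opening: 0.0195
time: 30.65
tool_pos: [0.5495, -0.237, 0.4058]
tool_rot: [-3.136, 0.0, -1.212]
contact_force: [-0.4, -0.2, -1.5]
opening: 0.0197
```

```bash
python3 -m creep '[[[-8,-18,0,-0.1,0.2,0],[0,0,0,0,0,0],[0,0,-20,0,0,0],[0,0,-20,0,0,0],[0,0,0,0,0,0]]]';python3 -m creep '[[[0,0,0,0,0,0],[0,0,0,0,0,0]]]'
```

```text
time: 31.07
tool_pos: [0.5444, -0.2506, 0.3657]
tool_rot: [-3.137, -0.002, -1.206]
contact_force: [-1.4, 0.4, -2.3]
opening: 0.0196
time: 31.23
tool_pos: [0.5453, -0.2489, 0.3661]
tool_rot: [-3.137, -0.001, -1.204]
contact_force: [0.8, -0.5, -1.6]
opening: 0.0195
```

```bash
python3 -m creep '[[[-4,-6,0,-0.1,0.2,0],[0,0,0,0,0,0],[0,0,-10,0,0,0],[0,0,-10,0,0,0],[0,0,0,0,0,0]]]';python3 -m creep '[[[0,0,0,0,0,0],[0,0,0,0,0,0]]]'; python3 - <<'E'
from hold import *
s=viewer.read_camera("scene");t=viewer.read_camera("top")
c=crop(s,170,270,235,310,8);cv2.imwrite("pics/c9.png",c)
E
```

```text
time: 31.65
tool_pos: [0.5418, -0.2549, 0.3487]
tool_rot: [-3.136, -0.008, -1.202]
contact_force: [0.9, 0.8, -1.5]
opening: 0.0194
time: 31.82
tool_pos: [0.5416, -0.2549, 0.3477]
tool_rot: [-3.137, -0.006, -1.203]
contact_force: [0.6, 0.4, -2.6]
opening: 0.0192
```

View pics/c9.png

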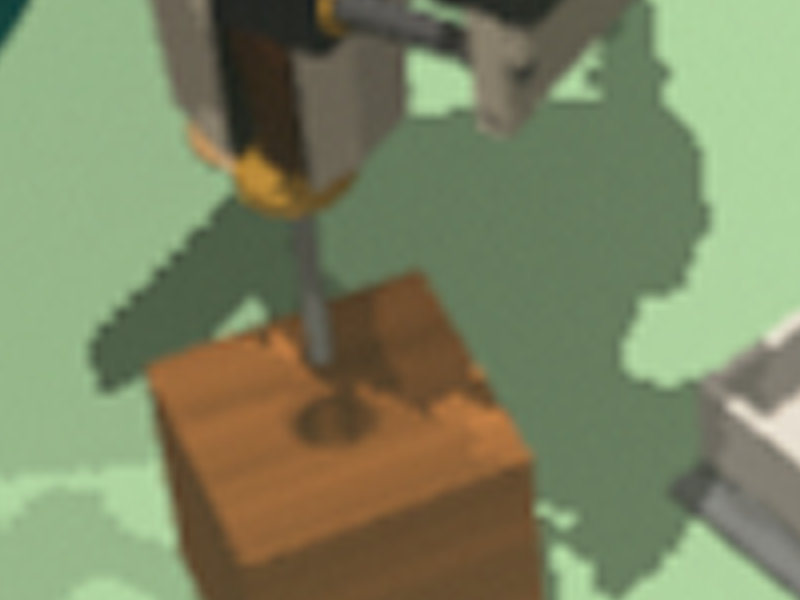

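The tip at crop (320,360) is heading for the hole at (333,418), and it is within the ±7 mm slack.

```bash
python3 -m creep '[[[0,0,-12,0.3,0.2,0],[0,0,-12,0,0,0],[0,0,-12,0,0,0]]]';python3 -m creep '[[[0,0,-12,0,0,0],[0,0,-12,0,0,0],[0,0,-8,0,0,0]]]';python3 -m creep '[[[0,0,-7,0,0,0],[0,0,-4,0,0,0],[0,0,0,0,0,0]]]'
```

```text
time: 32.17
tool_pos: [0.5425, -0.2553, 0.3133]
tool_rot: [-3.134, -0.006, -1.202]
contact_force: [-0.0, 0.0, -1.1]
opening: 0.0195
time: 32.42
tool_pos: [0.542, -0.255, 0.2772]
tool_rot: [-3.135, -0.004, -1.202]
contact_force: [-0.2, 0.1, -1.9]
opening: 0.02
time: 32.67
tool_pos: [0.5415, -0.2547, 0.2624]
tool_rot: [-3.137, -0.0, -1.203]
contact_force: [-0.1, -0.1, -2.0]
opening: 0.0193
```

```bash
for i in 1 2 3; do python3 -m creep '[[[0,0,-2,0,0,0],[0,0,0,0,0,0]]]'|sed -n '2p;4p'; done
```

```text
tool_pos: [0.542, -0.2549, 0.2623]
contact_force: [0.3, 0.1, -1.4]
tool_pos: [0.5424, -0.2552, 0.2621]
contact_force: [0.6, -0.3, -1.4]
tool_pos: [0.5428, -0.2554, 0.262]
contact_force: [-0.4, -0.3, -1.6]
```

```bash
python3 -m creep '[[[-1,0,-3,0,0,0]]]'|sed -n '2p;4p'; python3 -m creep '[[[0,0,-3,0,0,0]]]'|sed -n '2p;4p'; python3 -m creep '[[[0,0,0,0,0,0],[0,0,0,0,0,0]]]'
```

```text
tool_pos: [0.5425, -0.2556, 0.2613]
contact_force: [-3.8, 5.3, 29.4]
tool_pos: [0.5428, -0.2558, 0.2614]
contact_force: [-8.9, 4.6, 28.5]
time: 33.5
tool_pos: [0.5424, -0.2554, 0.2626]
tool_rot: [-3.126, -0.015, -1.202]
contact_force: [-0.8, 0.9, -1.9]
opening: 0.0194
```

Seated. I release and lift straight up.

```bash
python3 -m creep '[[[0,0,0,0,0,0],[0,0,0,0,0,0],[0,0,0,0,0,0],[0,0,0,0,0,0],[0,0,0,0,0,0]]]' -1; python3 -m creep '[[[0,0,0,0,0,0],[0,0,0,0,0,0],[0,0,20,0,0,0],[0,0,35,0,0,0],[0,0,35,0,0,0]]]';python3 -m creep '[[[0,0,30,0,0,0],[0,30,0,0.4,0.5,0],[0,38,0,0,0,0],[0,38,0,0,0,0],[0,38,0,0,0,0]]]'; python3 -m creep '[[[5,38,0,0,0,0],[5,38,0,0,0,0],[8,38,0,0,0,0],[8,38,0,0,0,0],[8,38,0,0,0,0]]]'; python3 - <<'E'
from hold import *
s=viewer.read_camera("scene");t=viewer.read_camera("top");hold(t,s)
c=np.zeros((400,800,3),np.uint8);c[:,:400]=crop(t,260,380,150,210,5)[:300][:, :600][:, 200:].repeat(1,0) if 0 else crop(t,330,390,175,235,6)[:360,:360].repeat(1,0) if 0 else cv2.resize(crop(t,285,385,130,230,4),(400,400));c[:,400:]=cv2.resize(crop(s,170,270,230,330,4),(400,400));cv2.imwrite("pics/c10.png",c)
E
```

```text
time: 33.92
tool_pos: [0.5427, -0.2557, 0.2612]
tool_rot: [-3.126, -0.015, -1.202]
contact_force: [0.5, -0.2, -0.2]
opening: 0.0485
time: 34.33
tool_pos: [0.5409, -0.2548, 0.3445]
tool_rot: [-3.137, -0.0, -1.202]
contact_force: [1.7, -1.4, -0.2]
opening: 0.0815
time: 34.75
tool_pos: [0.5409, -0.1143, 0.3853]
tool_rot: [-3.132, -0.006, -1.214]
contact_force: [0.3, 0.1, 0.4]
opening: 0.092
time: 35.17
tool_pos: [0.5732, 0.0842, 0.3871]
tool_rot: [-3.129, -0.008, -1.217]
contact_force: [0.7, 0.2, 0.1]
opening: 0.0916
top brown [(16940, [359.65, 206.09])] yel [(642, [364.3, 205.11]), (512, [359.23, 200.85])]
scene brown [(59316, [215.12, 299.46]), (1203, [208.76, 265.66])] yel [(394, [210.59, 291.87]), (310, [214.33, 287.14])]
```

View pics/c10.png

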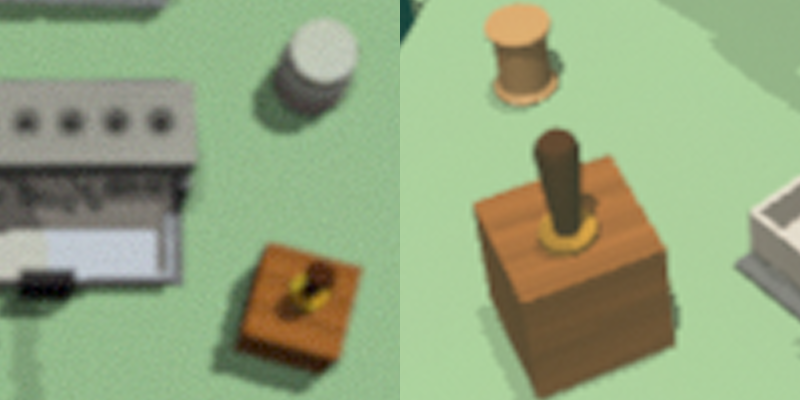

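The punch is upright with its guard on the holder's top: scene crop (568,232). Back to the knob.

```bash
python3 -m creep '[[[10,18,-20,0.2,0.8,2],[7,14,-25,0,0,1.2],[0,0,-10,0,0,0],[0,0,0,0,0,0],[0,0,0,0,0,0]]]';python3 -m creep '[[[0,0,0,0,0,0],[0,0,0,0,0,0]]]'
```

```text
time: 35.68
tool_pos: [0.5906, 0.1205, 0.3312]
tool_rot: [-3.139, -0.0, -1.149]
contact_force: [-0.7, -1.2, -0.2]
opening: 0.0919
time: 35.85
tool_pos: [0.5906, 0.1184, 0.3326]
tool_rot: [-3.138, -0.001, -1.152]
contact_force: [-0.6, -0.2, 0.8]
opening: 0.0918
```

```bash
python3 -m creep '[[[2,5,-14,0,0,0],[0,0,-14,0,0,0],[0,0,-9,0,0,0],[0,0,0,0,0,0],[0,0,0,0,0,0]]]';python3 -m creep '[[[0,0,0,0,0,0],[0,0,0,0,0,0]]]'
```

```text
time: 36.27
tool_pos: [0.5936, 0.1196, 0.3009]
tool_rot: [-3.128, -0.005, -1.157]
contact_force: [-0.1, -0.5, 0.3]
opening: 0.0916
time: 36.43
tool_pos: [0.5939, 0.119, 0.3024]
tool_rot: [-3.126, -0.006, -1.158]
contact_force: [-0.4, -0.6, 0.3]
opening: 0.0917
```

```bash
python3 -m creep '[[[-1,5,0,0,0.9,0],[0,0,-5,0,0,0],[0,0,-4,0,0,0],[0,0,0,0,0,0],[0,0,0,0,0,0]]]';python3 -m creep '[[[0,0,0,0,0,0],[0,0,0,0,0,0]]]'
```

```text
time: 36.85
tool_pos: [0.593, 0.1247, 0.2945]
tool_rot: [-3.139, -0.0, -1.158]
contact_force: [0.4, 0.2, 0.2]
opening: 0.0916
time: 37.02
tool_pos: [0.593, 0.1248, 0.2942]
tool_rot: [-3.14, 0.0, -1.158]
contact_force: [-0.4, -0.3, -0.2]
opening: 0.0917
```

```bash
python3 -m creep '[[[0,-1,0,0,0,0],[0,0,0,0,0,0],[0,0,0,0,0,0],[0,0,0,0,0,0],[0,0,0,0,0,0]]]' 1 40; for i in 1 2; do python3 -m creep '[[[0,0,0,0,0,0],[0,0,0,0,0,0],[0,0,0,0,0,0],[0,0,0,0,0,0],[0,0,0,0,0,0]]]'; done; for i in 1 2 3 4; do python3 -m creep '[[[0,0,-4,0,0,0],[0,0,-4,0,0,0]]]'|sed -n '2,4p'; done
```

```text
time: 37.43
tool_pos: [0.5931, 0.1236, 0.2944]
tool_rot: [-3.14, -0.0, -1.158]
contact_force: [0.7, -0.1, -0.3]
opening: 0.063
time: 37.85
tool_pos: [0.5931, 0.1236, 0.2945]
tool_rot: [-3.139, -0.0, -1.158]
contact_force: [-0.2, 0.3, -0.1]
opening: 0.0297
time: 38.27
tool_pos: [0.5919, 0.123, 0.2946]
tool_rot: [3.139, 0.0, -1.158]
contact_force: [-1.2, -0.7, -0.4]
opening: 0.016
tool_pos: [0.5917, 0.123, 0.2879]
tool_rot: [3.14, -0.0, -1.158]
contact_force: [-4.3, -1.3, 10.3]
tool_pos: [0.5915, 0.123, 0.285]
tool_rot: [-3.141, -0.002, -1.157]
contact_force: [-17.8, -3.5, 49.7]
tool_pos: [0.5906, 0.1231, 0.2852]
tool_rot: [-3.138, -0.003, -1.157]
contact_force: [-12.0, -1.7, 27.9]
tool_pos: [0.5897, 0.1231, 0.2851]
tool_rot: [-3.134, -0.006, -1.156]
contact_force: [-11.4, -2.3, 28.4]
```

```bash
python3 -m creep '[[[1,0,-2,0,0,6],[0.5,0,-2,0,0,7],[0.5,0,-2,0,0,7]]]'; python3 -m creep '[[[0,0,-2,0,0,7],[0,0,-2,0,0,7],[0,0,-2,0,0,7]]]';python3 -m creep '[[[0,0,-2,0,0,7],[0,0,-2,0,0,7],[0,0,-2,0,0,6]]]'; python3 -m creep '[[[0,0,-2,0,0,6],[0,0,-2,0,0,5]]]'
```

```text
time: 39.18
tool_pos: [0.5899, 0.123, 0.2853]
tool_rot: [-3.134, -0.007, -0.798]
contact_force: [-7.2, -1.4, 17.3]
opening: 0.0156
time: 39.43
tool_pos: [0.5896, 0.1227, 0.2853]
tool_rot: [-3.132, -0.011, -0.423]
contact_force: [-6.1, -1.4, 15.4]
opening: 0.0158
time: 39.68
tool_pos: [0.5893, 0.1225, 0.2853]
tool_rot: [-3.133, -0.015, -0.062]
contact_force: [-5.3, -2.0, 15.4]
opening: 0.0156
time: 39.85
tool_pos: [0.5892, 0.1223, 0.2853]
tool_rot: [-3.133, -0.019, 0.14]
contact_force: [-2.5, -2.4, 12.3]
opening: 0.0165
```

```bash
python3 -m creep '[[[0,0,0,0,0,-2],[0,0,3,0,0,-1],[0,0,4,0,0,0],[0,0,4,0,0,0],[0,0,0,0,0,0]]]'; python3 -m creep '[[[0,0,1,0,0,0],[0,0,0,0,0,0],[0,0,0,0,0,0],[0,0,0,0,0,0],[0,0,0,0,0,0]]]' -1;python3 -m creep '[[[0,0,15,0,0,0],[0,0,30,0,0,0],[0,0,40,0,0,0],[0,0,0,0,0,0]]]'; python3 -m creep '[[[-15,-30,0,0,0,0],[-10,-35,0,0,0,0],[-5,-35,0,0,0,0],[0,-35,0,0,0,0],[0,-20,0,0,0,0]]]'; python3 - <<'E'
from hold import *
s=viewer.read_camera("scene");t=viewer.read_camera("top")
c=np.zeros((480,800,3),np.uint8);c[:,:400]=crop(s,310,410,180,300,4);c[:,400:]=crop(t,215,315,130,250,4);cv2.imwrite("pics/c11.png",c)
E
```

```text
time: 40.27
tool_pos: [0.5892, 0.1219, 0.2935]
tool_rot: [-3.131, -0.017, 0.084]
contact_force: [1.5, 0.2, 5.6]
opening: 0.0159
time: 40.68
tool_pos: [0.5896, 0.1222, 0.2937]
tool_rot: [-3.131, -0.018, 0.085]
contact_force: [0.6, 0.7, 0.3]
opening: 0.0448
time: 41.02
tool_pos: [0.5885, 0.1222, 0.3803]
tool_rot: [-3.131, -0.012, 0.085]
contact_force: [1.1, -0.2, 1.6]
opening: 0.0714
time: 41.43
tool_pos: [0.5563, -0.0326, 0.3851]
tool_rot: [-3.131, -0.024, 0.096]
contact_force: [0.5, -0.9, 0.4]
opening: 0.0916
```

View pics/c11.png

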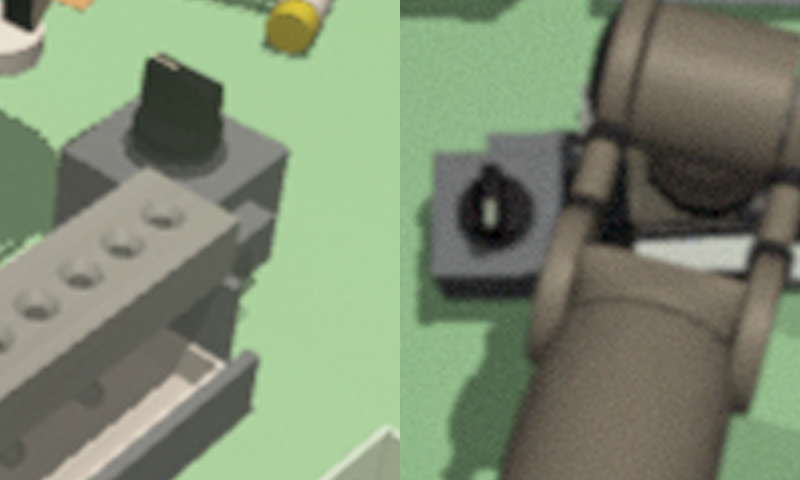

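The knob bar lies along the stand's x again and has sprung up. Next is the drawer pull.

```bash
python3 -m creep '[[[-3,-16,-20,-0.6,1.4,-3],[0,0,-30,0,0,0],[0,0,-10,0,0,0],[0,0,0,0,0,0],[0,0,0,0,0,0]]]';python3 -m creep '[[[0,0,0,0,0,0],[0,0,0,0,0,0]]]'
```

```text
time: 41.95
tool_pos: [0.5538, -0.0475, 0.3258]
tool_rot: [-3.14, -0.004, 0.038]
contact_force: [-0.5, 0.1, 0.1]
opening: 0.0919
time: 42.12
tool_pos: [0.5544, -0.0462, 0.3276]
tool_rot: [-3.141, -0.006, 0.04]
contact_force: [0.3, 0.8, -0.1]
opening: 0.0918
```

```bash
python3 -m creep '[[[-3,-11,0,0,0.3,0],[0,0,0,0,0,0],[0,0,-25,0,0,0],[0,0,-25,0,0,0],[0,0,0,0,0,0]]]';python3 -m creep '[[[0,0,0,0,0,0],[0,0,0,0,0,0]]]'
```

```text
time: 42.53
tool_pos: [0.5525, -0.0582, 0.2824]
tool_rot: [3.139, -0.013, 0.042]
contact_force: [-1.3, 0.2, -0.3]
opening: 0.0918
time: 42.7
tool_pos: [0.5527, -0.0587, 0.2836]
tool_rot: [3.139, -0.013, 0.041]
contact_force: [-0.2, 0.5, 0.4]
opening: 0.0922
```

```bash
python3 -m creep '[[[-1,1,-20,0,0.8,0],[0,0,-20,0,0,0],[0,0,-20,0,0,0],[0,0,0,0,0,0],[0,0,0,0,0,0]]]';python3 -m creep '[[[0,0,0,0,0,0],[0,0,0,0,0,0]]]'
```

```text
time: 43.12
tool_pos: [0.5546, -0.0586, 0.2306]
tool_rot: [3.136, -0.012, 0.041]
contact_force: [0.3, -1.1, 1.1]
opening: 0.0921
time: 43.28
tool_pos: [0.5554, -0.0588, 0.2334]
tool_rot: [3.135, -0.016, 0.041]
contact_force: [0.1, -0.9, 1.6]
opening: 0.092
```

```bash
python3 -m creep '[[[-4,1,-8,0.3,0.9,0],[0,0,-6,0,0,0],[0,0,0,0,0,0],[0,0,0,0,0,0]]]';python3 -m creep '[[[0,0,0,0,0,0],[0,0,0,0,0,0],[0,0,0,0,0,0],[0,0,0,0,0,0],[0,0,0,0,0,0]]]' 1 15;python3 -m creep '[[[0,0,0,0,0,0],[0,0,0,0,0,0],[0,0,0,0,0,0],[0,0,0,0,0,0]]]'
```

```text
time: 43.62
tool_pos: [0.5519, -0.0578, 0.2217]
tool_rot: [3.14, -0.004, 0.041]
contact_force: [0.3, 0.3, -0.5]
opening: 0.0918
time: 44.03
tool_pos: [0.552, -0.0579, 0.2218]
tool_rot: [3.14, -0.004, 0.041]
contact_force: [0.3, -0.1, 1.0]
opening: 0.0631
time: 44.37
tool_pos: [0.5518, -0.0561, 0.2218]
tool_rot: [-3.14, -0.004, 0.04]
contact_force: [-0.3, -9.1, -1.6]
opening: 0.0441
```

Gripped at 44 mm. I pull gently by 85 mm.

```bash
python3 -m creep '[[[-5,-0.2,0,0,0,0],[-8,-0.3,0,0,0,0],[-8,-0.3,0,0,0,0],[-8,-0.3,0,0,0,0],[-8,-0.3,0,0,0,0]]]';python3 -m creep '[[[-8,-0.3,0,0,0,0],[-8,-0.3,0,0,0,0],[-8,-0.3,0,0,0,0],[-6,-0.2,0,0,0,0],[-4,0,0,0,0,0]]]';python3 -m creep '[[[-4,0,0,0,0,0],[-4,0,0,0,0,0],[-4,0,0,0,0,0]]]'
```

```text
time: 44.78
tool_pos: [0.5131, -0.0578, 0.2217]
tool_rot: [-3.14, -0.008, 0.04]
contact_force: [2.4, -0.1, -2.2]
opening: 0.044
time: 45.2
tool_pos: [0.4732, -0.0595, 0.2218]
tool_rot: [-3.14, -0.006, 0.039]
contact_force: [1.5, -2.3, -4.4]
opening: 0.0438
time: 45.45
tool_pos: [0.4632, -0.0597, 0.2224]
tool_rot: [3.141, -0.019, 0.037]
contact_force: [16.2, 6.5, -13.5]
opening: 0.0438
```

```bash
python3 -m creep '[[[1,0,0,0,0,0],[0,0,0,0,0,0],[0,0,0,0,0,0],[0,0,0,0,0,0],[0,0,0,0,0,0]]]' -1;python3 -m creep '[[[0,0,0,0,0,0],[0,0,0,0,0,0],[0,0,20,0,0,0],[0,0,35,0,0,0],[0,0,35,0,0,0]]]';python3 -m creep '[[[0,0,35,0,0,0],[-20,-25,0,0,0,0],[-20,-30,0,0,0,0],[-20,-35,0,0,0,0],[-20,-35,0,0,0,0]]]';python3 -m creep '[[[-20,-35,0,0,0,0],[-20,-35,0,0,0,0],[-20,-35,0,0,0,0],[-20,-35,0,0,0,0],[-10,-35,0,0,0,0]]]';python3 -m creep '[[[0,-30,0,0,0,0],[0,0,0,0,0,0],[0,0,0,0,0,0],[0,0,0,0,0,0]]]'; python3 - <<'E'
from hold import *
s=viewer.read_camera("scene");t=viewer.read_camera("top");cv2.imwrite("pics/t12.png",t);cv2.imwrite("pics/s12.png",s);hold(t,s)
b=(275,320,205,235);g=cv2.cvtColor(crop(t,*b),cv2.COLOR_BGR2GRAY);print("pull",cents(g<55,b[::2],6,10))
c=np.zeros((600,800,3),np.uint8);c[:300]=crop(t,220,420,140,215,4)if 0 else cv2.resize(t[140:230,170:410],(800,300),interpolation=cv2.INTER_CUBIC);c[300:]=cv2.resize(s[180:330,120:520],(800,300),interpolation=cv2.INTER_CUBIC);cv2.imwrite("pics/c12.png",c)
E
```

```text
time: 45.87
tool_pos: [0.4633, -0.0592, 0.2227]
tool_rot: [-3.141, -0.018, 0.038]
contact_force: [-0.3, -0.2, -0.5]
opening: 0.0726
time: 46.28
tool_pos: [0.4604, -0.0586, 0.3087]
tool_rot: [-3.136, -0.001, 0.037]
contact_force: [0.7, -0.2, -0.0]
opening: 0.0918
time: 46.7
tool_pos: [0.3811, -0.1823, 0.3538]
tool_rot: [3.141, -0.017, 0.05]
contact_force: [0.8, -1.5, -0.3]
opening: 0.0921
time: 47.12
tool_pos: [0.2837, -0.3625, 0.3552]
tool_rot: [3.14, -0.018, 0.051]
contact_force: [1.6, 0.3, -1.4]
opening: 0.0918
time: 47.45
tool_pos: [0.2792, -0.4001, 0.3547]
tool_rot: [3.138, -0.017, 0.042]
contact_force: [1.0, 0.2, 0.1]
opening: 0.092
top brown [(17213, [363.55, 211.07])] yel [(587, [363.29, 206.05]), (573, [368.19, 210.59])]
scene brown [(60928, [205.57, 298.43]), (1184, [198.89, 264.26])] yel [(117, [196.61, 287.36]), (96, [203.74, 290.79]), (92, [199.6, 290.98])]
pull [(2313, [296.81, 228.4])]
```

View pics/c12.png

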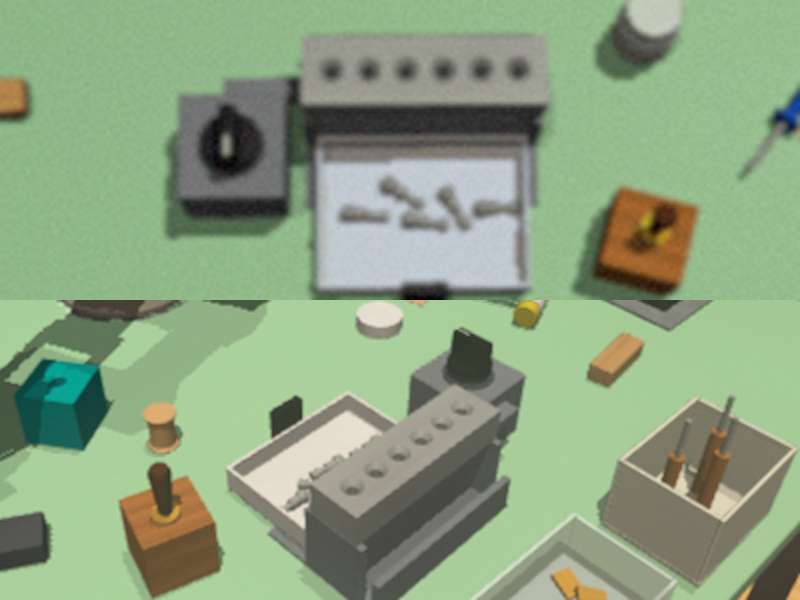

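The drawer is out (plate at top (296.8,228.4)) with five pins in it. The knob is locked, and the holder has been shifted about 2 cm with the punch still upright in it. The blue look-alike seems to lie differently, so I compare it across my earlier pictures.

```bash
python3 - <<'E'
from hold import *
for f in("top0","t5","t6","t8","t12","scene0","s5","s6","s8","s12"):
    im=cv2.imread(f"pics/{f}.png");n="s" if f[0]=="s" else "t";b=(150,215,295,365) if n=="s" else (380,425,165,215)
    h=cv2.cvtColor(crop(im,*b),cv2.COLOR_BGR2HSV);print(f,cents((h[...,0]>100)&(h[...,0]<130)&(h[...,1]>150),b[::2],6,8)[:2])
for p in(214.6,226.5):print(onz("top",296.8,p,.067)[0])
a=cv2.imread("pics/top0.png")[165:225,350:430];b=cv2.imread("pics/t12.png")[165:225,350:430]
cv2.imwrite("pics/c13.png",np.vstack([np.hstack([cv2.resize(x,(400,300)) for x in(a,cv2.imread("pics/t5.png")[165:225,350:430])]),np.hstack([cv2.resize(x,(400,300)) for x in(cv2.imread("pics/t6.png")[165:225,350:430],b)])]))
o=robot.observe();print(o["time"],o["qvel"].round(3))
E
```

```text
top0 [(2450, [395.48, 188.95])]
t5 [(2140, [409.61, 170.48])]
t6 [(2182, [409.58, 170.51])]
t8 [(2165, [409.62, 170.45])]
t12 [(2193, [409.57, 170.49])]
scene0 [(3009, [181.43, 334.98]), (2463, [176.56, 312.17])]
s5 []
s6 []
s8 []
s12 []
0.5036788739640087
0.4665038595857708
47.55 [ 0.011 -0.008  0.002  0.001 -0.002 -0.002]
```

View pics/c13.png

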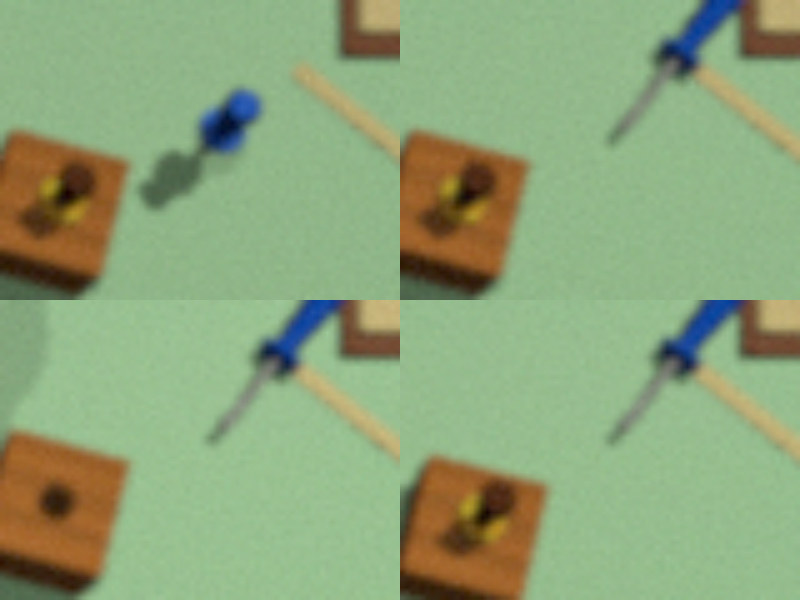

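The blue look-alike was already lying over in the picture at about 14 s, before the arm went near it. It had been balanced on its tip and fell on its own. The drawer measures about 84 mm out. Handing in.

```bash
python3 -c "
from cell import robot
print(robot.hand_in())"
```

```text
the job is handed in; nothing more can be done
None
```

I did the whole sequence and handed the job in at about 48 s; it reported no verdict. I shut the drawer and pressed and turned the knob to released. I then drove the pins out of bores 1 to 5; bore 0 gave no resistance, so I took it as empty. After that I put the punch back in its brown holder, turned the knob back to locked and pulled the drawer out.

**Last checks:**
- **Drawer:** about 84 mm out, with five pins visible in it.
- **Knob:** its bar lies along the stand's x and it has sprung up. This was judged from the pictures and the force readings.
- **Punch:** upright, with its guard on the holder's top.
- **Arm:** parked clear with the gripper open.

**Didn't go as expected:**
- **Holder:** it was shifted about 2 cm after I had put the punch back, but both stayed upright.
- **Blue look-alike:** it was standing on its tip at the start and had fallen over by about 14 s, before the arm came near it. I left it where it lay.
- **Force peaks:** the wrist briefly read about 41 and 50 N on the knob, and 51 N when the punch guard touched the block at bore 2. These are below the 120 N wrist limit. They were on the fingers or the held punch, so I took the 40 N limit on the arm and gripper body not to apply.

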